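# Swap the soap at the back of the gift set

## Robot

A 7-joint arm with a two-finger parallel gripper is mounted at the origin on a cart in front of the work surface, level with it; the furniture and walls round the work are solid. World frame = base frame: x ahead of the robot, y to its left, z up, the work surface at z = 0. Lengths are in mm, angles in rad, forces in N, time in s.
With the tool pointing down it reaches from about 400 to 900 mm from the base axis. Payload 5.6 kg.
Tool frame: the origin (TCP) lies at the very end of the fingers, on their centre line; the grasp point (between the pads) lies arm.grasp_offset behind it (arm.grasp_offset is the distance from the TCP to the grasp point, in mm); z points along the fingers, x is the direction in which the jaws open and shut, and the axes are right-handed (so a half turn about z gives the same grasp; the last joint's range is limited). The gripper opens to 92 mm and grips with 3 to 60 N. Pads are 20 mm wide; open, the fingers measure 128 mm over their backs; the gripper's body (75 mm by 189 mm) begins 69 mm behind the grasp point.
Start: joints at [-1.314, 0.468, -0.012, 1.603, 0.006, 1.071, -0.056], TCP at [192.005, 621.002, 214.592] pointing down, gripper open.
Joint ranges: [-2.53, 2.53], [-0.31, 2.02], [-1.57, 1.55], [0.28, 2.44], [-1.29, 4.43], [0.15, 1.84], [-2.92, 2.92]. Speed limits (rad/s): [2.57, 2.57, 3.14, 3.14, 3.14, 3.14, 3.14].

## Interface

Orientations are given as a 3x3 rotation matrix whose columns are the frame's x, y, z axes.
In Python, from bench import arm gives the robot as it stands.
- The arm moves only by the tool step_arm, never from a script. Its argument "series" is a list that holds one entry, the list of rows, each a list of 7 numbers: the closure, from 0 (fully open) to 1 (shut), then the shift along the tool's x, y, z in cm, then the turn, a rotation vector about the tool's x, y, z in degrees. In form: [[[hand, x, y, z, rx, ry, rz], ...]]. A call has 1 to 5 rows; each row is the pose to reach, as a shift and turn from the pose commanded when the call began, along the tool's axes at that moment; what a row does not reach only later rows make up. A row lasts 1/8 s, in which the tool goes at most 62.5 mm and 10.7 degrees, less where a joint would pass 70% of its speed; a pose out of reach is approached as far as the arm can. A call with a gripper value outside its range is refused whole. The fingers move at their own pace and stop on an object; "newtons" is the grip in N (left out, the last holds). Time passes only in rows, so rows that repeat a pose let the fingers close. It gives the time, the measured TCP pose, the force and the opening at its end, in the units of the state.
- arm.get_obs(): the state, without advancing time (a new reading comes with each control period).
- arm.capture(name): name is "scene" or "top" or "wrist"; returns (picture, depth): 400x640x3 uint8, red, green, blue; 400x640 float32, mm along the optical axis (not along the pixel's ray), 0 where there is no reading.
- arm.calibration(name): a dict with "intrinsics" (3x3 intrinsics, pixels), "R" (3x3) and "t" (3): a world point X has camera coordinates R X + t. Camera axes: x right, y down, z forward; pixel columns grow to the right and rows downward; lengths in mm; the calibration is good to about 2 mm. A picture is of the moment at which its call begins: read the wrist's pose just before it. calibration takes no time and is no camera call; for the wrist camera it gives the pose at the moment of the call.
- arm.hand_in(): hands the job in, once; it reports no verdict.
Trained networks look in the newest picture that a camera, given by its name, has taken for a name from the list of things; names that differ only in an ending like _2 or _b are one class to them, and where a whole thing is asked for, a point or a joint stands for the part that bears it (a point fixed in the world has none). Each returns a list of dicts, best first, with "p" (0 to 1); they miss things now and then, are a little off and sometimes report something else, mostly with a low value. They report only what shows in the picture. A call takes as long as a camera call.
- arm.search_frame(camera, query): "rect" ([left, top, right, bottom] in pixels, round what is visible of it).
- arm.landmark_of(camera, query): "at" ([column, row] in pixels: a listed point, or the origin of a listed thing).
The state is a dict: "time_s": time; "q": joint angles; "joint_velocities": joint speeds; "joint_torque": joint torques, N m; "tcp_pos": TCP position; "ee_rot": TCP orientation; "wrist_force": force on the tool from outside, world axes, zero at the start; "torque": the same for the moment, N m; "opening": finger opening in mm.
Only numpy, scipy, OpenCV 4.12 (cv2) and the standard library are available. Lean on these libraries where they do the work, as an engineer would, in place of code of your own. Each camera call takes 0.05 s, during which the arm holds its last target.

## Task

The tan soap bar at the back of the wooden gift-set stand is to be swapped for the lilac one. First move both bottles that stand in front of it upright onto the cork mat, then lay the tan bar flat on the middle of the white wrapping sheet, and then the lilac bar flat and squarely in the middle of the empty bay, turned as the tan one lay. Last, put each bottle back upright on the very pad it came from; knock nothing over and leave the white tape core and the salve pot alone.

Things in the scene. Friction and masses are not known exactly. Their poses are not given: they have to be found in the camera images.
- stand: Wooden stand, fixed. Origin on the table under the soap bay's middle; x to its back, y to its left. Base x -95 to 80, y +/-75 mm, top (all stands on it) at z 12. Bay: blue patch 56 x 76 mm between dark cheeks (x +/-25, y 45 to 52 mm each side, 31 mm above the table). Two round blue pads (42 mm, flush) at x -57, y +/-30 mm hold a bottle each. Back board at x 76 to 84 mm, 38 mm above the table.
- mat: Cork mat, 110 (x) x 150 (y) x 4 mm, fixed on the table at the left or the right: the side area. Origin at the centre of its underside.
- sheet: White wrapping sheet with a green line along two edges, stiff, 120 (x) x 150 (y) x 2 mm, fixed on the table on the other side from the mat. Origin at the centre of its underside.
- amber_bottle: Amber dropper bottle with a light label and black dropper top, 102 mm tall: round body 33 mm across up to 70 mm, black collar 24 mm across up to 77 mm, rubber bulb 13 mm across above. Stands on one of the two front pads of the stand (which one varies). Origin at the centre of its underside, z up its axis. 0.07 kg (may differ by 30 %).
- purple_bottle: Small bottle with purple-pink contents and a long black cap, 79 mm tall: round body 31 mm across up to 46 mm, above it the cap, 17 mm across, up to 79 mm. Stands on the other front pad. Origin at the centre of its underside, z up its axis. 0.05 kg (may differ by 30 %).
- tan_bar: Tan (light brown) soap bar, stamped on top, 42 x 63 x 25 mm (x, y, z), lying flat; origin at the centre of its underside, x along the short side. 0.11 kg (may differ by 30 %). At the start in the bay of the stand, underside 12 mm above the table, its long side across the stand (x axis nearly along the stand's x).
- lilac_bar: Lilac soap bar, stamped on top, 42 x 63 x 25 mm (x, y, z), lying flat; origin at the centre of its underside, x along the short side. 0.11 kg (may differ by 30 %). At the start on the table, to the left or the right of the stand.
- tape_core: White tape core (short ring standing on its flat end), 46 mm across, 18 mm high, on the table on the other side of the stand from the lilac bar; not to be moved. Origin at the centre of its underside.
- salve_pot: Round white pot with a tan lid, 65 mm across, 29 mm high, on the table in front of the stand; not to be moved. Origin at the centre of its underside.

How it is judged (in metres and radians):
On the way, in this order (a step that is already met when the one before it is completed fails the run):
1. both bottles stand released on the cork mat (x of amber_bottle in the frame of mat between -0.055 and 0.055 m and y of amber_bottle in the frame of mat between -0.075 and 0.075 m and z of each of amber_bottle, purple_bottle in the frame of mat below 0.01 m and angle between each of amber_bottle, purple_bottle's own z axis and vertical below 0.15 rad and x of purple_bottle in the frame of mat between -0.055 and 0.055 m and y of purple_bottle in the frame of mat between -0.075 and 0.075 m and linear speed of each of amber_bottle, purple_bottle below 0.02 m/s and contact force between the fingers and amber_bottle below 0.3 N and contact force between the fingers and purple_bottle below 0.3 N), for 0.2 s.
2. the tan bar lies released on the middle of the wrapping sheet, the bottles still on the mat (horizontal distance between tan_bar and sheet below 0.015 m and height (world z) of tan_bar below 0.008 m and angle between tan_bar's own z axis and vertical below 0.1 rad and linear speed of tan_bar below 0.02 m/s and contact force between the fingers and tan_bar below 0.3 N and x of amber_bottle in the frame of mat between -0.055 and 0.055 m and y of amber_bottle in the frame of mat between -0.075 and 0.075 m and z of each of amber_bottle, purple_bottle in the frame of mat below 0.01 m and angle between each of amber_bottle, purple_bottle's own z axis and vertical below 0.15 rad and x of purple_bottle in the frame of mat between -0.055 and 0.055 m and y of purple_bottle in the frame of mat between -0.075 and 0.075 m), for 0.2 s.
3. the lilac bar lies released in the bay, the bottles still on the mat (horizontal distance between lilac_bar and stand below 0.012 m and height (world z) of lilac_bar below 0.018 m and angle between lilac_bar's own z axis and vertical below 0.1 rad and angle between the x axis of lilac_bar and the x axis of stand, either way round below 0.2 rad and linear speed of lilac_bar below 0.02 m/s and contact force between the fingers and lilac_bar below 0.3 N and x of amber_bottle in the frame of mat between -0.055 and 0.055 m and y of amber_bottle in the frame of mat between -0.075 and 0.075 m and z of each of amber_bottle, purple_bottle in the frame of mat below 0.01 m and angle between each of amber_bottle, purple_bottle's own z axis and vertical below 0.15 rad and x of purple_bottle in the frame of mat between -0.055 and 0.055 m and y of purple_bottle in the frame of mat between -0.075 and 0.075 m), for 0.2 s.
At the end, for the whole second after the job is handed in: The tan bar lies flat on the wrapping sheet, its centre within 15 mm of the sheet's; the lilac bar lies flat in the bay, within 12 mm of its middle and 0.2 rad of square (either way round); each bottle stands upright within 12 mm of where it stood at the start; all released and at rest (horizontal distance between tan_bar and sheet below 0.015 m and height (world z) of tan_bar below 0.008 m and angle between each of tan_bar, lilac_bar, amber_bottle, purple_bottle's own z axis and vertical below 0.1 rad and horizontal distance between lilac_bar and stand below 0.012 m and height (world z) of lilac_bar below 0.018 m and angle between the x axis of lilac_bar and the x axis of stand, either way round below 0.2 rad and distance of each of amber_bottle, purple_bottle from where it was at the start of the episode below 0.012 m and linear speed of each of amber_bottle, purple_bottle, tan_bar, lilac_bar below 0.02 m/s and contact force between the fingers and amber_bottle below 0.3 N and contact force between the fingers and purple_bottle below 0.3 N and contact force between the fingers and tan_bar below 0.3 N and contact force between the fingers and lilac_bar below 0.3 N); the robot touches nothing.
It fails at once if a bottle is knocked over (angle between any of amber_bottle, purple_bottle's own z axis and vertical above 0.8 rad).
It fails at once if the white tape core is moved by more than 20 mm (distance of tape_core from where it was at the start of the episode above 0.02 m).
It fails at once if the salve pot is moved by more than 20 mm (distance of salve_pot from where it was at the start of the episode above 0.02 m).
It also fails if it takes over 131 s, if anything falls off the work surface, if the arm or the gripper's body presses on something with over 40 N, if the wrist force passes 120 N, or if a joint passes its speed limit or range.

## Working session

There is one attempt and no reset: what is moved stays moved. The work goes in short steps, Python scripts to look and compute and a tool call to move; the robot and the scene stay as the last step left them, time stands still between calls to the robot, and variables do not carry over. Pictures are saved under pics/ and viewed, and the job is handed in when it is done.

Besides the shell and the picture viewer there is one more tool, called after "Request:" by a JSON object that holds its "name" and its "arguments". step_arm: Moves the arm, as the interface text tells. Its arguments: {"type":"object","properties":{"series":{"type":"array"},"newtons":{"type":"number"}},"required":["series"]}

```bash
ls; mkdir -p pics
python3 - <<'E'
from bench import arm
import cv2
o=arm.get_obs(); print(o); print(arm.grasp_offset)
for c in ["scene","top","wrist"]:
    p,d=arm.capture(c); cv2.imwrite(f"pics/{c}0.png",p[:,:,::-1])
    k=arm.calibration(c); print(c,k)
E
```

```text
pics
{'time_s': 0.0, 'q': array([-1.31397234,  0.46836938, -0.01159448,  1.60362601,  0.00596953,
        1.07136123, -0.0563049 ]), 'joint_velocities': array([ 0.00012769, -0.00066736, -0.00015466,  0.00097007, -0.00220394,
       -0.0001767 ,  0.0005964 ]), 'joint_torque': array([-2.41284051e-04, -5.20554149e+01, -1.27381834e-02, -2.43746656e+01,
       -5.66988077e-02,  1.71718758e-02,  1.43278648e-04]), 'tcp_pos': array([191.87232033, 620.4334224 , 213.64439169]), 'ee_rot': array([[ 2.95438552e-01,  9.55361654e-01, -4.15795959e-04],
       [ 9.55360184e-01, -2.95438828e-01, -1.67864975e-03],
       [-1.72655987e-03,  9.87029484e-05, -9.99998505e-01]]), 'wrist_force': array([ 0.34199325,  0.32428411, -0.70578788]), 'torque': array([0.02555837, 0.00166454, 0.01248348]), 'opening': 91.78131340687436}
18.700000000000003
scene {'intrinsics': array([[483.68620895,   0.        , 318.52603296],
       [  0.        , 483.68620895, 201.4857141 ],
       [  0.        ,   0.        ,   1.        ]]), 'R': array([[ 0.75296954, -0.65802396,  0.00642897],
       [-0.476282  , -0.55169364, -0.68
[... 187 characters left out ...]

       [  0.        , 398.86547079, 194.46204   ],
       [  0.        ,   0.        ,   1.        ]]), 'R': array([[-0.02870317, -0.99957434,  0.00522189],
       [-0.99030789,  0.02772611, -0.13609386],
       [ 0.13589115, -0.00907761, -0.99068219]]), 't': array([   9.03591812,  519.10977004, 1146.65044938])}
wrist {'intrinsics': array([[321.54780322,   0.        , 323.55732431],
       [  0.        , 321.54780322, 204.470991  ],
       [  0.        ,   0.        ,   1.        ]]), 'R': array([[ 0.2948999 ,  0.95552659, -0.00172576],
       [ 0.92099173, -0.28375945,  0.26693598],
       [ 0.25457473, -0.0803088 , -0.96371272]]), 't': array([-649.94612057,  -31.15689121,  392.39724034])}
```

View pics/top0.png

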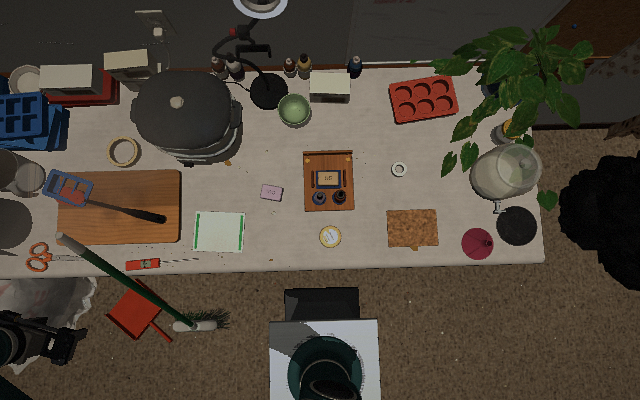

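View pics/scene0.png

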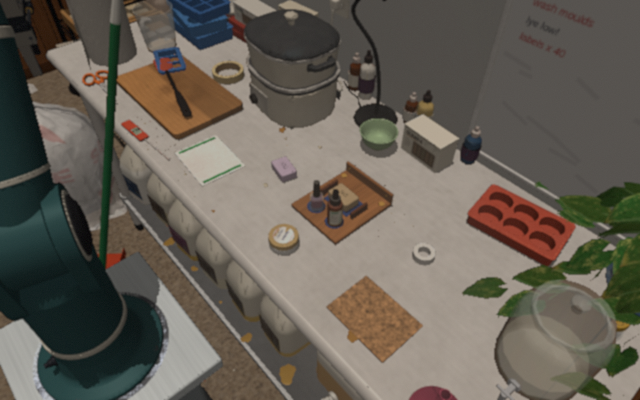

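```bash
cat > h.py <<'E'
from bench import arm
import numpy as np, cv2
def ray(c,px,z):
    k=arm.calibration(c);K=k["intrinsics"];R=k["R"];t=k["t"]
    d=R.T@np.linalg.solve(K,[px[0],px[1],1.]); o=-R.T@t
    return o+d*(z-o[2])/d[2]
def cloud(c,d):
    k=arm.calibration(c);K=k["intrinsics"];R=k["R"];t=k["t"]
    v,u=np.mgrid[:400,:640]
    P=np.stack([(u-K[0,2])/K[0,0]*d,(v-K[1,2])/K[1,1]*d,d],-1)
    return (P-t)@R
E
python3 - <<'E'
from h import *
np.set_printoptions(precision=1,suppress=True)
z0=dict(stand=12,mat=4,sheet=2,amber_bottle=12,purple_bottle=12,tan_bar=12,lilac_bar=0,tape_core=0,salve_pot=0)
for n,z in z0.items():
  for c in("top","scene"):
    L=arm.landmark_of(c,n)[:2]; r=arm.search_frame(c,n)[:1]
    # landmarks = origin at underside
    zz={'stand':0,'mat':0,'sheet':0}.get(n,z)
    print(n,c,[(round(l["p"],2),np.array(l["at"]),ray(c,l["at"],zz)[:2]) for l in L],[np.array(x["rect"]) for x in r])
E
```

```text
stand top [(0.69, array([329.7, 180.8]), array([565.5, -35.6]))] [array([305.5, 148.7, 353.7, 213. ])]
stand scene [(0.65, array([341.1, 206.4]), array([560.2, -28.7]))] [array([291. , 161. , 391.9, 244.5])]
mat top [(0.72, array([412.3, 231. ]), array([ 405. , -280.1]))] []
mat scene [(0.64, array([373.6, 317. ]), array([ 412.6, -277.3]))] [array([326.1, 275.4, 421.7, 362.1])]
sheet top [(0.71, array([217.7, 230.4]), array([423.5, 306.4]))] [array([193. , 213.4, 241.5, 252. ])]
sheet scene [(0.63, array([207.5, 158.4]), array([417.3, 312.2]))] [array([174.8, 135.3, 244.7, 186.2])]
amber_bottle top [(0.47, array([339.4, 198.6]), array([508.2, -62.8]))] [array([337. , 192.4, 344.7, 203.3])]
amber_bottle scene [(0.62, array([333.7, 219.7]), array([512.7, -55. ]))] [array([328.1, 187.8, 345.5, 226.6])]
purple_bottle top [(0.7, array([412.6, 225.7]), array([ 420.3, -279.1])), (0.61, array([322.8, 195.2]), array([519.9, -13. ]))] [array([318. , 190.1, 324.1, 203.9])]
purple_bottle scene [(0.6, array([316.8, 205.7]), array([512.1,   1.1]))] [array([312.2, 178.3, 327.7, 210.8])]
tan_bar top
[... 206 characters left out ...]
_bar top [(0.79, array([273.1, 194.8]), array([527. , 138.4]))] [array([262.4, 184.4, 283.9, 201.7])]
lilac_bar scene [(0.74, array([282.1, 173.8]), array([524.8, 145.1]))] [array([270.5, 155.8, 296.2, 180. ])]
tape_core top [(0.51, array([400.9, 167.3]), array([ 601.6, -256.6]))] [array([392.7, 162.9, 403.9, 179.3])]
tape_core scene [(0.95, array([419.8, 254.4]), array([ 591.9, -237.5]))] [array([291. , 161.4, 395.4, 240.1])]
salve_pot top [(0.85, array([333.8, 233.7]), array([403.6, -42.8])), (0.29, array([271.7, 194. ]), array([529.6, 142.6]))] [array([320.1, 223.4, 341.4, 249.2])]
salve_pot scene [(0.93, array([284.7, 247.2]), array([388.9, -36.6]))] [array([266.9, 224.3, 296.7, 254.8])]
```

```bash
cat >> h.py <<'E'
from scipy.spatial.transform import Rotation as Ro
def Rd(yaw_deg):  # tool down, tool x at world yaw
    a=np.radians(yaw_deg);c,s=np.cos(a),np.sin(a)
    return np.array([[c,s,0],[s,-c,0],[0,0,-1.]])
def go(p,yaw):
    o=arm.get_obs();R=o["ee_rot"]
    d=R.T@(np.array(p,float)-o["tcp_pos"])/10
    r=Ro.from_matrix(R.T@Rd(yaw)).as_rotvec(degrees=True)
    print("t",round(o["time_s"],2),"shift",np.round(d,2),"rot",np.round(r,2),"len",round(np.linalg.norm(d)*10), "open",round(o["opening"],1),"tcp",np.round(o["tcp_pos"],1),"F",np.round(o["wrist_force"],1))
E
python3 - <<'E'
from h import *
k=arm.calibration("wrist");o=arm.get_obs()
print("cam in tool",o["ee_rot"].T@(-k["R"].T@k["t"]-o["tcp_pos"]), "axes\n",o["ee_rot"].T@k["R"].T)
go((400,300,300),45)
go((470,-30,300),0)
E
```

```text
cam in tool [   0.78111444  -75.04604753 -171.48839068] axes
 [[ 9.99999809e-01  5.61710832e-04 -2.59709406e-04]
 [-4.72040606e-04  9.63739239e-01  2.66845378e-01]
 [ 4.00182085e-04 -2.66845205e-01  9.63739320e-01]]
t 1.95 shift [-24.52  29.35  -8.54] rot [ 0.   -0.   27.82] len 392 open 92.1 tcp [192.  621.  214.6] F [ 0.  -0.5  0.3]
t 1.95 shift [-53.99  45.79  -8.54] rot [-0.   -0.   72.82] len 713 open 92.1 tcp [192.  621.  214.6] F [ 0.  -0.5  0.3]
```

Request:
{"name": "step_arm", "arguments": {"series": [[[0,-6,6,-2,0,0,10],[0,-12,12,-4,0,0,20],[0,-18,20,-6,0,0,30],[0,-24,26,-8,0,0,40],[0,-29,32,-8.5,0,0,50]]]}}

```text
time_s: 2.58
tcp_pos: [346.6, 355.6, 280.6]
ee_rot: [[0.924, 0.383, 0.001], [0.383, -0.924, 0.001], [0.001, -0.001, -1.0]]
wrist_force: [0.7, 1.0, 0.9]
opening: 92.1
```

Run:
```python
from h import *
go((510,20,290),0)
```

```text
t 2.58 shift [ 2.25 37.26 -0.98] rot [-0.07 -0.06 22.5 ] len 373 open 92.1 tcp [346.6 355.6 280.6] F [0.7 1.  0.9]
```

Request:
{"name": "step_arm", "arguments": {"series": [[[0,1,6,0,0,0,5],[0,1,12,0,0,0,10],[0,1,18,0,0,0,15],[0,1.5,24,-0.5,0,0,20],[0,2,30,-1,0,0,22.5]]]}}

```text
time_s: 3.2
tcp_pos: [481.1, 86.7, 290.2]
ee_rot: [[1.0, 0.004, 0.001], [0.004, -1.0, 0.001], [0.001, -0.001, -1.0]]
wrist_force: [1.0, 0.5, 0.3]
opening: 92.0
```

Request:
{"name": "step_arm", "arguments": {"series": [[[0,-0.5,3.5,0,0,0,0],[0,-2,7,0,0,0,0],[0,-2,7,0,0,0,0]]]}}

```text
time_s: 3.58
tcp_pos: [460.3, 15.8, 290.0]
ee_rot: [[1.0, 0.001, 0.001], [0.001, -1.0, 0.001], [0.001, -0.001, -1.0]]
wrist_force: [-0.4, 0.4, -0.2]
opening: 92.1
```

Run:
```python
from h import *
np.set_printoptions(precision=1,suppress=True)
go((510,20,290),0)
p,d=arm.capture("wrist"); cv2.imwrite("pics/w1.png",p[:,:,::-1]); np.save("w1.npy",d); 
k=arm.calibration("wrist"); np.save("w1k.npy",k,allow_pickle=True)
for n in "stand mat sheet amber_bottle purple_bottle tan_bar lilac_bar tape_core salve_pot".split():
    L=arm.landmark_of("wrist",n)[:2]
    zz={'amber_bottle':12,'purple_bottle':12,'tan_bar':12}.get(n,0)
    print(n,[(round(l["p"],2),np.array(l["at"]),ray("wrist",l["at"],zz)[:2]) for l in L])
```

```text
t 3.58 shift [ 5.  -0.4  0. ] rot [-0.1 -0.   0. ] len 50 open 92.1 tcp [460.3  15.8 290. ] F [-0.4  0.4 -0.2]
stand [(0.69, array([396.4, 200.2]), array([570.1, -25.7])), (0.47, array([357.1, 179.1]), array([510.7,   5.7]))]
mat []
sheet []
amber_bottle [(0.77, array([358.6, 221.6]), array([513.8, -54.8])), (0.25, array([378.8,  74.1]), array([532.6, 147.8]))]
purple_bottle [(0.57, array([359.3, 179.7]), array([512.4,   7.7]))]
tan_bar [(0.66, array([395.7, 204.2]), array([566.4, -28.1]))]
lilac_bar [(0.91, array([378.8,  73.4]), array([534.3, 149.5]))]
tape_core [(0.45, array([403. , 324.4]), array([ 595.1, -238.5]))]
salve_pot [(0.63, array([277.3, 197.1]), array([393.3, -22.3]))]
```

View pics/w1.png

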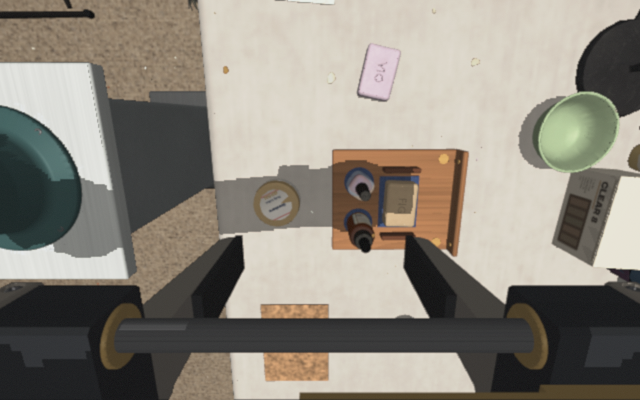

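Run:
```python
from h import *
np.set_printoptions(precision=1,suppress=True)
d=np.load("w1.npy"); P=cloud("wrist",d)
def sel(x0,x1,y0,y1,z0,z1):
    m=(P[...,0]>x0)&(P[...,0]<x1)&(P[...,1]>y0)&(P[...,1]<y1)&(P[...,2]>z0)&(P[...,2]<z1)&(d>0); return P[m]
def rect(n,q):
    r=cv2.minAreaRect(q[:,:2].astype(np.float32)); print(n,len(q),np.array(r[0]),np.array(r[1]),r[2],"z",np.median(q[:,2]))
q=sel(430,650,-150,100,-20,130); print(np.histogram(q[:,2],np.arange(-20,130,5)))
rect("lilac",sel(480,580,90,200,18,32))
rect("tan",sel(535,620,-80,30,33,43))
rect("standtop",sel(450,650,-150,90,8,17))
rect("table",sel(450,650,100,250,-6,6))
for n,y0,y1,top in (("purple",-20,40,58),("amber",-100,-25,82)):
    for z in range(15,120,8):
        s=sel(480,545,y0,y1,z,z+8)
        if len(s)>5: print(n,z,len(s),s.min(0)[:2],s.max(0)[:2],s.mean(0)[:2])
```

```text
(array([    0,     0,     0,   448, 10988,    92,  8036,   403,   309,
         318,   551,  1854,    90,   228,   121,    39,    50,    55,
         188,    46,    49,   103,   167,    17,    11,    42,    56,
           4,     0]), array([-20, -15, -10,  -5,   0,   5,  10,  15,  20,  25,  30,  35,  40,
        45,  50,  55,  60,  65,  70,  75,  80,  85,  90,  95, 100, 105,
       110, 115, 120, 125]))
lilac 1737 [530.4 147.8] [62.3 42.2] 78.47438049316406 z 25.558150637349357
tan 1354 [567.3 -24.4] [100.9  41.8] 88.2905044555664 z 37.87637930094468
standtop 8347 [561.  -24.5] [174.5 149.9] 0.6080952882766724 z 13.108160327564754
table 15224 [550.2 168.2] [199.7 136.5] 0.043294306844472885 z 1.2152211452278014
purple 15 63 [483.5 -18.7] [544.7  39.4] [514.6  13.6]
purple 23 34 [493.4   4.6] [544.4  26.6] [512.5  17. ]
purple 31 31 [493.2   2.9] [544.1  25.6] [510.2  16. ]
purple 39 63 [492.9 -13.8] [528.2  21.1] [506.4  10.6]
purple 47 256 [493.6 -12.1] [526.5  20.1] [508.7   7.1]
purple 55 24 [502.7   0.4] [516.4  11.9] [507.7   9. ]
purple 63 23 [502.6   1.6] [515.5  11.2] [507.6 
[... 176 characters left out ...]
er 15 65 [486.5 -95.9] [544.5 -25. ] [514.4 -48. ]
amber 23 43 [495.  -75.5] [544.7 -38.7] [511.8 -48.1]
amber 31 49 [494.9 -72.1] [544.  -38.8] [508.4 -44.2]
amber 39 42 [494.5 -58.7] [526.7 -38.9] [508.1 -43.1]
amber 47 48 [494.8 -59.1] [523.8 -39. ] [505.5 -43.7]
amber 55 51 [494.2 -62.3] [525.5 -39.1] [507.3 -43.7]
amber 63 65 [494.8 -62.9] [527.1 -38.9] [507.2 -43.9]
amber 71 183 [495.9 -69.2] [527.1 -40.1] [508.8 -49.1]
amber 79 50 [499.8 -58.4] [522.3 -44. ] [509.3 -47.7]
amber 87 147 [499.8 -64.4] [522.  -44.5] [509.9 -52. ]
amber 95 23 [504.9 -55.6] [516.8 -49.3] [510. -51.]
amber 103 61 [504.9 -60.8] [516.6 -49.2] [510.3 -53. ]
amber 111 46 [506.8 -59.9] [516.3 -51.1] [511.  -55.1]
```

Run:
```python
from h import *
np.set_printoptions(precision=1,suppress=True)
for p in ((262,304),(328,304),(329,380),(266,380)): print(ray("wrist",p,4))
for p in ((387.5,209),(437.5,209),(438,247),(387,247)): print(ray("top",p,4))
for p in ((194.5,212),(244.5,212),(242.5,251.5),(193,251)): print("sheet",ray("top",p,2))
d=np.load("w1.npy"); P=cloud("wrist",d)
m=(abs(P[...,0]-570)<50)&(abs(P[...,1]+24)<42)&(P[...,2]>35.5)&(P[...,2]<43)
r=cv2.minAreaRect(P[m][:,:2].astype(np.float32)); print("tan",r)
go((510.5,-54.7,150),0.6)
```

```text
[ 363.6 -199.2    4. ]
[ 470.1 -198.5    4. ]
[ 473.4 -348.4    4. ]
[ 364. -349.    4.]
[ 473.3 -207.9    4. ]
[ 469.  -359.6    4. ]
[ 354.9 -353.3    4. ]
[ 359.3 -200.5    4. ]
sheet [480.9 376.4   2. ]
sheet [476.6 225.3   2. ]
sheet [358.4 231.6   2. ]
sheet [364.1 379.2   2. ]
tan ((553.8701171875, -19.415393829345703), (68.69821166992188, 68.3310775756836), 89.36831665039062)
t 4.08 shift [ 4.9  7.4 14. ] rot [ 0.   0.  -0.2] len 165 open 91.9 tcp [461.   18.8 289.5] F [-0.3 -0.4 -0.1]
```

Request:
{"name": "step_arm", "arguments": {"series": [[[0,1.5,2.5,3,0,0,0],[0,3,5,7,0,0,0],[0,4.9,7.4,12,0,0,0],[0,4.9,7.4,14,0,0,0],[0,4.9,7.4,14,0,0,0]]]}}

```text
time_s: 4.7
tcp_pos: [509.2, -55.6, 148.0]
ee_rot: [[1.0, 0.005, -0.004], [0.005, -1.0, -0.001], [-0.004, 0.001, -1.0]]
wrist_force: [0.4, 0.7, -0.9]
opening: 91.7
```

Run:
```python
from h import *
p,d=arm.capture("wrist"); cv2.imwrite("pics/w2.png",p[:,:,::-1])
go((510.7,-54.8,46),0.6)
```

```text
t 4.75 shift [ 0.06 -0.06 10.34] rot [ 0.03  0.07 -0.27] len 103 open 91.8 tcp [510.2 -55.3 149.4] F [-0.3 -1.1  0.5]
```

View pics/w2.png

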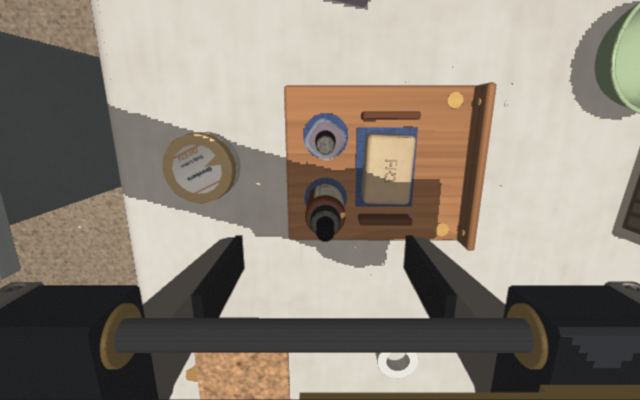

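Request:
{"name": "step_arm", "arguments": {"series": [[[0,0,0,4,0,0,0],[0,0.05,0,7.5,0,0,0],[0,0.05,-0.05,9.7,0,0,0],[0,0.05,-0.05,10.3,0,0,0],[0,0.05,-0.05,10.3,0,0,0]]]}}

```text
time_s: 5.38
tcp_pos: [511.7, -54.6, 47.7]
ee_rot: [[1.0, 0.006, 0.002], [0.006, -1.0, 0.0], [0.002, -0.0, -1.0]]
wrist_force: [0.0, -0.0, -0.2]
opening: 91.8
```

Request:
{"name": "step_arm", "arguments": {"series": [[[0.5,0,0,0,0,0,0],[0.6,0,0,0,0,0,0],[0.8,0,0,0,0,0,0],[1,0,0,0,0,0,0],[1,0,0,0,0,0,0]]], "newtons": 15}}

```text
time_s: 6.0
tcp_pos: [510.8, -54.9, 46.6]
ee_rot: [[1.0, 0.006, 0.0], [0.006, -1.0, 0.0], [0.0, -0.0, -1.0]]
wrist_force: [-0.2, 0.2, 0.4]
opening: 43.8
```

Run:
```python
from h import *
go((437,-312,120),0.6)
```

```text
t 6.0 shift [-7.52 25.67 -7.34] rot [-0.   -0.   -0.28] len 277 open 43.8 tcp [510.8 -54.9  46.6] F [-0.2  0.2  0.4]
```

Still closing (43.8 mm); wait.

Request:
{"name": "step_arm", "arguments": {"series": [[[1,0,0,0,0,0,0],[1,0,0,0,0,0,0],[1,0,0,0,0,0,0],[1,0,0,0,0,0,0]]], "newtons": 15}}

```text
time_s: 6.5
tcp_pos: [510.7, -54.9, 46.6]
ee_rot: [[1.0, 0.006, -0.0], [0.006, -1.0, 0.0], [-0.0, -0.0, -1.0]]
wrist_force: [0.1, 0.4, -0.3]
opening: 31.8
```

Run:
```python
from h import *
go((437,-312,120),0.6)
```

```text
t 6.5 shift [-7.52 25.67 -7.34] rot [-0.    0.01 -0.28] len 277 open 31.8 tcp [510.7 -54.9  46.6] F [ 0.1  0.4 -0.3]
```

Request:
{"name": "step_arm", "arguments": {"series": [[[1,0,0,-1,0,0,0],[1,0,0,-3,0,0,0],[1,0,0,-5,0,0,0],[1,0,0,-7,0,0,0],[1,0,0,-7.5,0,0,0]]]}}

```text
time_s: 7.12
tcp_pos: [511.7, -54.9, 123.2]
ee_rot: [[1.0, 0.006, 0.003], [0.006, -1.0, 0.0], [0.003, -0.0, -1.0]]
wrist_force: [-0.1, -0.3, -0.6]
opening: 31.7
```

Request:
{"name": "step_arm", "arguments": {"series": [[[1,-0.5,2,0,0,0,0],[1,-2,6,0,0,0,0],[1,-3,11,0,0,0,0],[1,-4.5,16,0,0,0,0],[1,-6,21,0,0,0,0]]]}}

```text
time_s: 7.75
tcp_pos: [451.3, -266.4, 121.4]
ee_rot: [[1.0, 0.006, -0.0], [0.006, -1.0, 0.0], [-0.0, -0.0, -1.0]]
wrist_force: [0.1, 0.1, 0.7]
opening: 31.5
```

Run:
```python
from h import *
go((437,-312,39),0.6)
```

```text
t 7.75 shift [-1.45  4.55  8.24] rot [-0.02  0.02 -0.26] len 95 open 31.5 tcp [ 451.3 -266.4  121.4] F [0.1 0.1 0.7]
```

Request:
{"name": "step_arm", "arguments": {"series": [[[1,-0.5,2,0,0,0,0],[1,-1.2,4,1,0,0,0],[1,-1.4,4.5,3,0,0,0],[1,-1.4,4.5,5,0,0,0],[1,-1.4,4.5,6.5,0,0,0]]]}}

```text
time_s: 8.38
tcp_pos: [438.0, -308.7, 54.6]
ee_rot: [[1.0, 0.007, -0.002], [0.007, -1.0, 0.002], [-0.002, -0.002, -1.0]]
wrist_force: [-0.6, -1.4, 0.2]
opening: 32.0
```

Run:
```python
from h import *
p,d=arm.capture("scene"); cv2.imwrite("pics/s2.png",p[:,:,::-1])
go((437,-312,39),0.6)
```

```text
t 8.43 shift [-0.02  0.38  1.43] rot [-0.13  0.22 -0.19] len 15 open 31.8 tcp [ 437.2 -308.2   53.3] F [-0.5  0.2 -1. ]
```

View pics/s2.png

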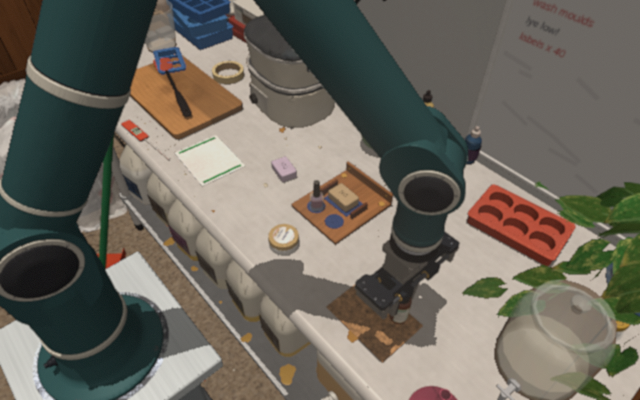

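Request:
{"name": "step_arm", "arguments": {"series": [[[1,0,0.3,0.6,0,0,0],[1,0,0.3,1.1,0,0,0],[1,0,0.3,1.4,0,0,0],[1,0,0.3,1.4,0,0,0],[1,0,0.3,1.4,0,0,0]]]}}

```text
time_s: 9.05
tcp_pos: [438.4, -313.3, 42.9]
ee_rot: [[1.0, 0.006, 0.001], [0.006, -1.0, -0.0], [0.001, 0.0, -1.0]]
wrist_force: [0.0, -0.7, -0.0]
opening: 31.8
```

Request:
{"name": "step_arm", "arguments": {"series": [[[0.55,0,0,0,0,0,0],[0.3,0,0,0,0,0,0],[0,0,0,0,0,0,0],[0,0,0,0,0,0,0],[0,0,0,0,0,0,0]]]}}

```text
time_s: 9.68
tcp_pos: [438.3, -313.3, 42.6]
ee_rot: [[1.0, 0.006, 0.0], [0.006, -1.0, 0.0], [0.0, -0.0, -1.0]]
wrist_force: [0.3, 0.2, -0.3]
opening: 79.0
```

Run:
```python
from h import *
go((437,-312,39),0.6)
```

```text
t 9.68 shift [-0.13 -0.13  0.36] rot [-0.   -0.   -0.28] len 4 open 79.0 tcp [ 438.3 -313.3   42.6] F [ 0.3  0.2 -0.3]
```

Request:
{"name": "step_arm", "arguments": {"series": [[[0,0,0,-3,0,0,0],[0,0,0,-7,0,0,0],[0,0,0,-10,0,0,0],[0,0,0,-10,0,0,0]]]}}

```text
time_s: 10.18
tcp_pos: [439.6, -314.1, 144.6]
ee_rot: [[1.0, 0.006, 0.004], [0.006, -1.0, -0.002], [0.004, 0.002, -1.0]]
wrist_force: [-0.2, -0.1, 0.5]
opening: 91.8
```

Run:
```python
from h import *
p,d=arm.capture("scene"); cv2.imwrite("pics/s3.png",cv2.resize(p[180:400,240:500,::-1],None,fx=3,fy=3)[:600,:780])
go((510.4,4.5,140),0.6)
```

```text
t 10.22 shift [  7.35 -31.73   0.32] rot [ 0.02 -0.1  -0.26] len 326 open 92.2 tcp [ 438.8 -313.3  143.1] F [-0.2  0.3 -0.2]
```

View pics/s3.png

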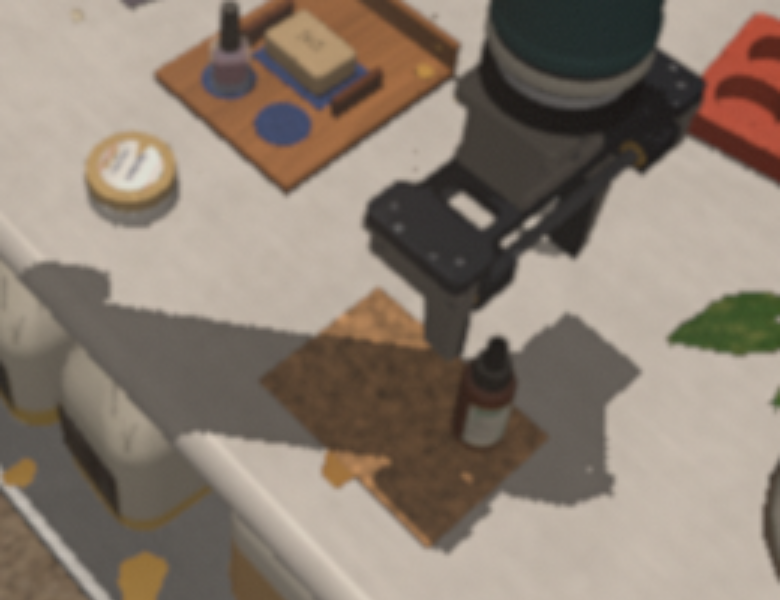

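Request:
{"name": "step_arm", "arguments": {"series": [[[0,1,-5,0,0,0,0],[0,2.5,-11,0,0,0,0],[0,4,-17,0,0,0,0],[0,5.5,-23,0,0,0,0],[0,7,-29,0,0,0,0]]]}}

```text
time_s: 10.85
tcp_pos: [506.0, -20.8, 141.4]
ee_rot: [[1.0, 0.006, -0.002], [0.006, -1.0, -0.0], [-0.002, 0.0, -1.0]]
wrist_force: [0.5, -0.3, 0.7]
opening: 91.9
```

Request:
{"name": "step_arm", "arguments": {"series": [[[0,0.3,-2,0,0,0,0],[0,0.3,-2.7,0.5,0,0,0],[0,0.3,-2.7,0.5,0,0,0]]]}}

```text
time_s: 11.22
tcp_pos: [508.4, 3.4, 136.4]
ee_rot: [[1.0, 0.005, -0.002], [0.005, -1.0, -0.001], [-0.002, 0.001, -1.0]]
wrist_force: [-0.3, -0.2, -0.5]
opening: 91.8
```

Run:
```python
from h import *
p,d=arm.capture("wrist"); cv2.imwrite("pics/w3.png",p[:,:,::-1])
go((510.4,4.5,61),0.6)
np.set_printoptions(precision=1,suppress=True)
P=cloud("wrist",d)
def sel(x0,x1,y0,y1,z0,z1):
    m=(P[...,0]>x0)&(P[...,0]<x1)&(P[...,1]>y0)&(P[...,1]<y1)&(P[...,2]>z0)&(P[...,2]<z1)&(d>0); return P[m]
q=sel(535,620,-70,30,34,45)
q=q[q[:,0]>540]; print("tan",len(q),cv2.minAreaRect(q[:,:2].astype(np.float32)))
for z in (88,48): s=sel(485,535,-25,35,z,z+6); print(len(s),s.min(0),s.max(0))
q=sel(450,670,-110,60,8,17);print("stand",cv2.minAreaRect(q[:,:2].astype(np.float32)))
```

```text
t 11.28 shift [ 0.18 -0.18  7.58] rot [ 0.05  0.09 -0.38] len 76 open 92.0 tcp [508.7   2.7 136.8] F [ 0.5 -0.6  0.2]
tan 2833 ((567.1288452148438, -17.812236785888672), (80.28843688964844, 43.333457946777344), 89.77767944335938)
279 [503.4  -6.5  88.1] [516.4   6.6  94. ]
570 [493.2 -11.5  48. ] [527.   16.4  53.9]
stand ((560.4937133789062, -28.554763793945312), (175.34274291992188, 150.1554718017578), 0.22098572552204132)
```

View pics/w3.png

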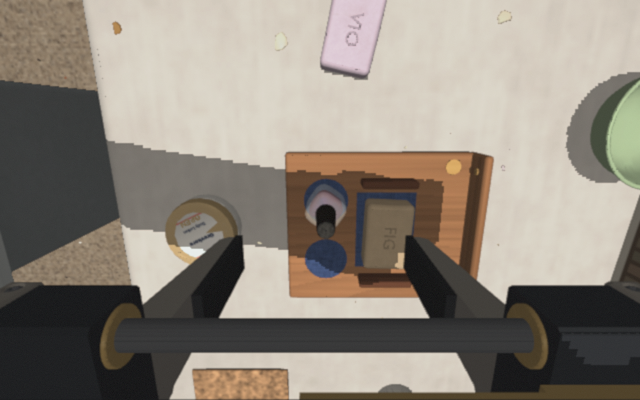

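Request:
{"name": "step_arm", "arguments": {"series": [[[0,0,0,0,0,0,0],[0,0,0,0,0,0,0]]]}}

```text
time_s: 11.52
tcp_pos: [509.5, 3.1, 137.8]
ee_rot: [[1.0, 0.004, 0.0], [0.004, -1.0, -0.0], [0.0, 0.0, -1.0]]
wrist_force: [-0.9, -0.4, -0.2]
opening: 91.9
```

```bash
cat >> h.py <<'E'
def sel(P,x0,x1,y0,y1,z0,z1):
    m=(P[...,0]>x0)&(P[...,0]<x1)&(P[...,1]>y0)&(P[...,1]<y1)&(P[...,2]>z0)&(P[...,2]<z1); return P[m]
def wrist(name):
    k=arm.calibration("wrist"); p,d=arm.capture("wrist"); cv2.imwrite(f"pics/{name}.png",p[:,:,::-1])
    K=k["intrinsics"];v,u=np.mgrid[:400,:640]; d=d.astype(float); d[d<=0]=np.nan
    P=np.stack([(u-K[0,2])/K[0,0]*d,(v-K[1,2])/K[1,1]*d,d],-1)
    return p,(P-k["t"])@k["R"]
def rect(n,q):
    r=cv2.minAreaRect(q[:,:2].astype(np.float32)); print(n,len(q),np.round(r[0],1),np.round(r[1],1),round(r[2],1),"z",round(float(np.median(q[:,2])),1))
E
python3 - <<'E'
from h import *
p,P=wrist("w4")
np.set_printoptions(precision=1,suppress=True)
rect("tan",(q:=sel(P,540,620,-70,30,34,45)))
h=np.histogram(q[:,1],np.arange(-70,32,4));print(h[0])
for z in (88,48): s=sel(P,485,535,-25,35,z,z+6); print(len(s),s.min(0),s.max(0))
rect("stand",sel(P,450,670,-120,60,8,17))
go((510.4,1.5,61),0.6)
E
```

```text
tan 2831 [566.7 -18. ] [79.4 41.5] 88.2 z 38.4
[  0   0   0  93 157 175 166 168 175 174 168 185 188 198 207 198 201 225
 151   0   0   0   2   0   0]
275 [503.6  -6.2  88.3] [516.6   7.3  93.8]
522 [493.2 -10.7  48. ] [526.3  17.4  53.9]
stand 17142 [560.2 -27.7] [175.6 150. ] 0.2 z 13.6
t 11.57 shift [0.1 0.2 7.7] rot [-0.  -0.  -0.4] len 77 open 91.8 tcp [509.5   3.3 137.8] F [-0.2 -0.6 -0.6]
```

Request:
{"name": "step_arm", "arguments": {"series": [[[0,0.1,0.1,3,0,0,0],[0,0.1,0.1,6,0,0,0],[0,0.1,0.1,7.7,0,0,0],[0,0.1,0.1,7.7,0,0,0],[0,0.1,0.1,7.7,0,0,0]]]}}

```text
time_s: 12.2
tcp_pos: [511.3, 3.0, 61.4]
ee_rot: [[1.0, 0.005, 0.001], [0.005, -1.0, 0.0], [0.001, -0.0, -1.0]]
wrist_force: [0.2, -0.2, 0.2]
opening: 91.8
```

Request:
{"name": "step_arm", "arguments": {"series": [[[0.5,0,0,0,0,0,0],[0.6,0,0,0,0,0,0],[0.8,0,0,0,0,0,0],[1,0,0,0,0,0,0],[1,0,0,0,0,0,0]]], "newtons": 15}}

```text
time_s: 12.82
tcp_pos: [510.5, 3.1, 60.7]
ee_rot: [[1.0, 0.006, 0.0], [0.006, -1.0, 0.0], [0.0, -0.0, -1.0]]
wrist_force: [-1.1, -0.2, 0.3]
opening: 43.8
```

Request:
{"name": "step_arm", "arguments": {"series": [[[1,0,0,0,0,0,0],[1,0,0,0,0,0,0],[1,0,0,0,0,0,0],[1,0,0,0,0,0,0],[1,0,0,0,0,0,0]]]}}

```text
time_s: 13.45
tcp_pos: [510.5, 3.1, 60.6]
ee_rot: [[1.0, 0.006, -0.0], [0.006, -1.0, 0.0], [-0.0, -0.0, -1.0]]
wrist_force: [-0.4, 0.2, -0.7]
opening: 16.8
```

Run:
```python
from h import *
go((390,-240,130),0.6)
```

```text
t 13.45 shift [-12.18  24.25  -6.94] rot [-0.    0.   -0.28] len 280 open 16.8 tcp [510.5   3.1  60.6] F [-0.4  0.2 -0.7]
```

Request:
{"name": "step_arm", "arguments": {"series": [[[1,0,0,-1,0,0,0],[1,0,0,-3,0,0,0],[1,0,0,-5,0,0,0],[1,-1,2,-6.5,0,0,0],[1,-3,6,-7,0,0,0]]]}}

```text
time_s: 14.08
tcp_pos: [482.0, -56.5, 132.1]
ee_rot: [[1.0, 0.009, 0.003], [0.009, -1.0, 0.0], [0.003, -0.0, -1.0]]
wrist_force: [-0.3, -0.7, -0.4]
opening: 16.7
```

Request:
{"name": "step_arm", "arguments": {"series": [[[1,-2,4,0,0,0,0],[1,-4,8,0,0,0,0],[1,-6,12,0,0,0,0],[1,-8,16,0,0,0,0],[1,-9,18.3,0,0,0,0]]]}}

```text
time_s: 14.7
tcp_pos: [390.7, -242.6, 131.4]
ee_rot: [[1.0, 0.003, 0.001], [0.003, -1.0, -0.0], [0.001, 0.0, -1.0]]
wrist_force: [0.8, -0.2, -0.8]
opening: 16.4
```

Request:
{"name": "step_arm", "arguments": {"series": [[[1,0,0,2,0,0,0],[1,0,0,4,0,0,0],[1,0,0,6,0,0,0],[1,0,0,6.5,0,0,0],[1,0,0,6.5,0,0,0]]]}}

```text
time_s: 15.32
tcp_pos: [392.0, -240.7, 66.0]
ee_rot: [[1.0, 0.005, 0.0], [0.005, -1.0, -0.0], [0.0, 0.0, -1.0]]
wrist_force: [0.2, 0.6, 0.1]
opening: 16.9
```

Run:
```python
from h import *
go((390,-240,53),0.6)
```

```text
t 15.32 shift [-0.2  -0.07  1.3 ] rot [ 0.01 -0.01 -0.29] len 13 open 16.9 tcp [ 392.  -240.7   66. ] F [0.2 0.6 0.1]
```

Request:
{"name": "step_arm", "arguments": {"series": [[[1,0,0,0.5,0,0,0],[1,0,0,1,0,0,0],[1,0,0,1.3,0,0,0],[1,0,0,1.3,0,0,0],[1,0,0,1.3,0,0,0]]]}}

```text
time_s: 15.95
tcp_pos: [391.9, -240.6, 52.6]
ee_rot: [[1.0, 0.006, 0.0], [0.006, -1.0, -0.0], [0.0, 0.0, -1.0]]
wrist_force: [0.5, -0.3, -0.1]
opening: 16.7
```

Request:
{"name": "step_arm", "arguments": {"series": [[[0.8,0,0,0,0,0,0],[0.5,0,0,0,0,0,0],[0.2,0,0,0,0,0,0],[0,0,0,0,0,0,0],[0,0,0,0,0,0,0]]]}}

```text
time_s: 16.58
tcp_pos: [391.9, -240.5, 52.6]
ee_rot: [[1.0, 0.006, 0.0], [0.006, -1.0, -0.0], [0.0, 0.0, -1.0]]
wrist_force: [-0.7, 0.2, 0.2]
opening: 56.5
```

Request:
{"name": "step_arm", "arguments": {"series": [[[0,0,0,-1,0,0,0],[0,0,0,-4,0,0,0],[0,0,0,-7,0,0,0],[0,0,0,-9,0,0,0],[0,0,0,-9,0,0,0]]]}}

```text
time_s: 17.2
tcp_pos: [393.0, -240.9, 144.2]
ee_rot: [[1.0, 0.006, 0.004], [0.006, -1.0, -0.001], [0.004, 0.001, -1.0]]
wrist_force: [0.1, -0.0, -0.7]
opening: 91.8
```

Run:
```python
from h import *
p,d=arm.capture("scene"); cv2.imwrite("pics/s4.png",cv2.resize(p[180:380,240:500,::-1],None,fx=3,fy=3))
p,P=wrist("w5")
go((567,-27,140),0.6)
```

```text
t 17.3 shift [ 17.65 -21.22   0.26] rot [-0.02 -0.01 -0.26] len 276 open 91.6 tcp [ 391.8 -240.2  142.5] F [-0.4  0.4 -0.8]
```

View pics/s4.png

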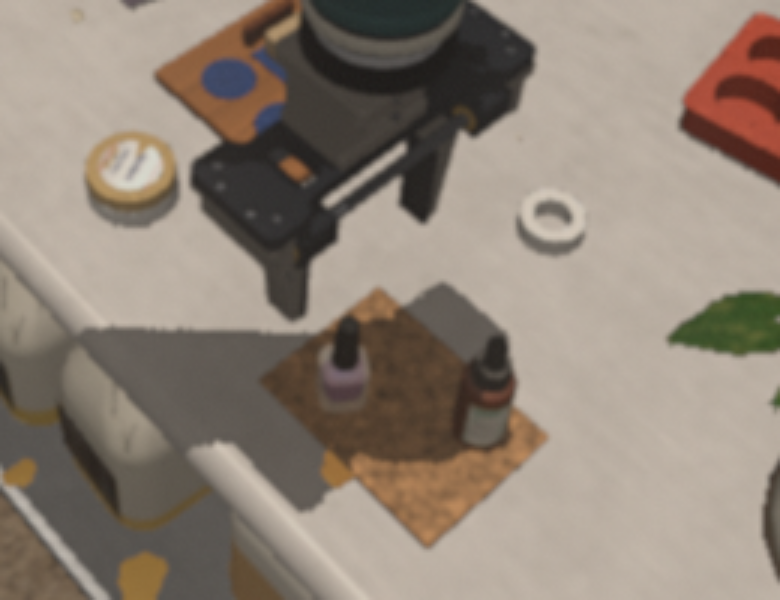

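Request:
{"name": "step_arm", "arguments": {"series": [[[0,3,-4,0,0,0,0],[0,7,-9,0,0,0,0],[0,11,-13,0,0,0,0],[0,15,-17,0,0,0,0],[0,17.5,-21,0,0,0,0]]]}}

```text
time_s: 17.92
tcp_pos: [566.5, -28.0, 141.1]
ee_rot: [[1.0, 0.006, -0.002], [0.006, -1.0, -0.001], [-0.002, 0.001, -1.0]]
wrist_force: [-0.1, 0.4, -0.6]
opening: 91.9
```

Request:
{"name": "step_arm", "arguments": {"series": [[[0,0,0,0,0,0,0],[0,0,0,0,0,0,0]]]}}

```text
time_s: 18.18
tcp_pos: [564.5, -30.5, 141.5]
ee_rot: [[1.0, 0.005, -0.002], [0.005, -1.0, -0.001], [-0.002, 0.001, -1.0]]
wrist_force: [-0.6, 0.3, -1.0]
opening: 92.3
```

Run:
```python
from h import *
p,P=wrist("w6")
np.set_printoptions(precision=1,suppress=True)
q=sel(P,520,620,-80,30,35.5,42); rect("tan",q)
x=q[abs(q[:,1]+27)<20]; 
for y in range(-60,14,6):
    s=q[abs(q[:,1]-y)<3]
    if len(s): print(y,len(s),s[:,0].min(),s[:,0].max())
rect("stand",sel(P,450,670,-120,60,8,17))
go((567.5,-27,15),0.2)
```

```text
tan 3081 [566.8 -26.4] [61.6 41.5] 88.5 z 38.3
-60 7 577.9169316362187 583.3751773496775
-54 247 545.959784284133 586.06179324975
-48 290 545.9952408964061 586.9290784080539
-42 287 546.0615861797205 586.7115568244411
-36 301 546.1260994332135 586.5677732321429
-30 295 546.2048802040737 587.3508265197726
-24 313 546.3260801926497 587.1218346064562
-18 300 546.3298642867026 586.9603335551309
-12 315 546.404876762164 587.7130653423254
-6 322 547.4084042574367 587.4476582185548
0 326 547.4153765945465 588.2012691865028
6 78 548.3739138631038 586.3989274374693
stand 22291 [558.7 -27.8] [172.5 148.3] 0.3 z 13.5
t 18.23 shift [ 0.3 -0.4 12.7] rot [0.1 0.1 0. ] len 127 open 91.9 tcp [564.5 -31.1 141.8] F [-0.3 -0.8  0.4]
```

View pics/w6.png

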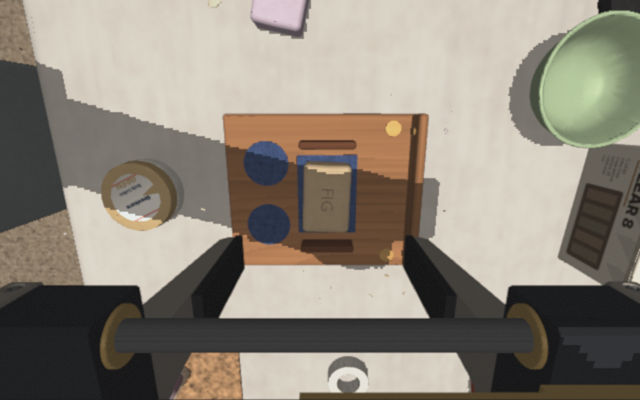

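Request:
{"name": "step_arm", "arguments": {"series": [[[0.2,0.25,-0.45,4,0,0,2],[0.3,0.25,-0.45,7,0,0,2],[0.3,0.25,-0.45,10,0,0,2],[0.3,0.25,-0.45,12.1,0,0,2],[0.3,0.25,-0.45,12.1,0,0,2]]]}}

```text
time_s: 18.85
tcp_pos: [566.8, -26.1, 20.5]
ee_rot: [[1.0, -0.031, -0.003], [-0.031, -1.0, -0.0], [-0.003, 0.001, -1.0]]
wrist_force: [-0.5, -0.3, -0.0]
opening: 64.1
```

Run:
```python
from h import *
go((567,-26.5,15),-1.6)
```

```text
t 18.85 shift [0.02 0.04 0.55] rot [ 0.03  0.16 -0.18] len 6 open 64.1 tcp [566.8 -26.1  20.5] F [-0.5 -0.3 -0. ]
```

Request:
{"name": "step_arm", "arguments": {"series": [[[0.3,0,0,0.4,0,0,0],[0.5,0,0,0.4,0,0,0],[0.8,0,0,0.4,0,0,0],[1,0,0,0.4,0,0,0],[1,0,0,0.4,0,0,0]]], "newtons": 20}}

```text
time_s: 19.48
tcp_pos: [568.4, -24.9, 18.2]
ee_rot: [[1.0, -0.029, 0.001], [-0.029, -1.0, 0.0], [0.001, -0.0, -1.0]]
wrist_force: [-0.8, 1.1, 5.5]
opening: 41.7
```

Request:
{"name": "step_arm", "arguments": {"series": [[[1,0,0,0,0,0,0],[1,0,0,0,0,0,0]]]}}

```text
time_s: 19.73
tcp_pos: [568.4, -24.9, 18.2]
ee_rot: [[1.0, -0.029, 0.001], [-0.029, -1.0, 0.0], [0.0, -0.0, -1.0]]
wrist_force: [-1.3, 0.8, 6.4]
opening: 41.8
```

Run:
```python
from h import *
go((420,303,120),-1.6)
```

```text
t 19.73 shift [-15.79 -32.35 -10.18] rot [-0.03 -0.03 -0.08] len 374 open 41.8 tcp [568.4 -24.9  18.2] F [-1.3  0.8  6.4]
```

Request:
{"name": "step_arm", "arguments": {"series": [[[1,0,0,-1,0,0,0],[1,0,0,-3,0,0,0],[1,0,0,-6,0,0,0],[1,0,0,-9,0,0,0],[1,-2,-4,-10,0,0,0]]]}}

```text
time_s: 20.35
tcp_pos: [551.8, 12.5, 121.1]
ee_rot: [[0.999, -0.036, 0.006], [-0.036, -0.999, -0.001], [0.006, 0.001, -1.0]]
wrist_force: [-0.3, -0.2, -1.7]
opening: 41.3
```

Request:
{"name": "step_arm", "arguments": {"series": [[[1,-2.5,-5,0,0,0,0],[1,-5,-10,0,0,0,0],[1,-7.5,-15,0,0,0,0],[1,-10,-20,0,0,0,0],[1,-13,-26,0,0,0,0]]]}}

```text
time_s: 20.98
tcp_pos: [428.7, 276.5, 119.1]
ee_rot: [[1.0, -0.031, 0.002], [-0.031, -1.0, 0.001], [0.002, -0.001, -1.0]]
wrist_force: [1.3, 1.0, -0.1]
opening: 41.9
```

Request:
{"name": "step_arm", "arguments": {"series": [[[1,0,-3,-3,0,0,0],[1,0,-3,-3,0,0,0],[1,0,-3,-3,0,0,0],[1,0,-3,-3,0,0,0]]]}}

```text
time_s: 21.48
tcp_pos: [429.8, 303.1, 147.2]
ee_rot: [[0.999, -0.032, -0.001], [-0.032, -0.999, -0.001], [-0.001, 0.001, -1.0]]
wrist_force: [-0.2, -0.3, -1.6]
opening: 41.6
```

Run:
```python
from h import *
p,P=wrist("w7")
go((420,303,60),-1.6)
np.save("P7.npy",P)
```

```text
t 21.52 shift [-0.98  0.05  8.72] rot [ 0.06  0.05 -0.22] len 88 open 41.7 tcp [429.9 303.3 147.2] F [-0.9  0.8 -2.1]
```

View pics/w7.png

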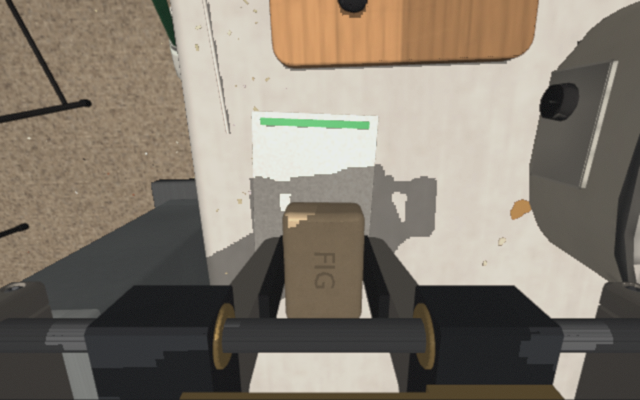

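Run:
```python
from h import *
np.set_printoptions(precision=1,suppress=True)
a=ray("wrist",(251.5,111.5),2);b=ray("wrist",(377.5,115.5),2);print(a,b,np.linalg.norm(b-a))
u=(b-a)/np.linalg.norm(b-a); v=np.array([u[1],-u[0],0]); c=(a+b)/2+75*v; print("centre",c, np.degrees(np.arctan2(u[1],u[0])))
for n,ps in (("scene",((210.5,135.5),(244.5,158.5),(207,184.5),(174.5,156.5))),):
    q=np.array([ray(n,p,2) for p in ps]); print(q,q.mean(0))
```

```text
[364.4 384.6   2. ] [483.6 377.2   2. ] 119.39802035906598
centre [419.4 306.    2. ] -3.545418231689603
[[471.2 382.5   2. ]
 [486.5 249.1   2. ]
 [365.1 231.1   2. ]
 [357.2 370.5   2. ]] [420.  308.3   2. ]
```

Request:
{"name": "step_arm", "arguments": {"series": [[[1,-0.5,-0.2,3,0,0,0],[1,-1,-0.35,6,0,0,0],[1,-1,-0.35,9,0,0,0],[1,-1,-0.35,11,0,0,0],[1,-1,-0.35,12,0,0,0]]]}}

```text
time_s: 22.15
tcp_pos: [419.7, 307.3, 26.3]
ee_rot: [[1.0, -0.031, -0.001], [-0.031, -1.0, -0.002], [-0.001, 0.002, -1.0]]
wrist_force: [0.3, -0.1, -0.1]
opening: 41.8
```

Request:
{"name": "step_arm", "arguments": {"series": [[[1,0,0,0.3,0,0,0],[1,0,0,0.3,0,0,0]]]}}

```text
time_s: 22.4
tcp_pos: [420.4, 308.8, 25.0]
ee_rot: [[1.0, -0.03, 0.001], [-0.03, -1.0, 0.0], [0.0, -0.0, -1.0]]
wrist_force: [-0.4, 0.0, -1.2]
opening: 41.4
```

Run:
```python
from h import *
go((419.5,307,9),-1.6)
```

```text
t 22.4 shift [-0.08  0.18  1.6 ] rot [-0.02 -0.03 -0.11] len 16 open 41.4 tcp [420.4 308.8  25. ] F [-0.4  0.  -1.2]
```

Request:
{"name": "step_arm", "arguments": {"series": [[[1,0,0.1,0.6,0,0,0],[1,0,0.15,1.1,0,0,0],[1,0,0.15,1.5,0,0,0],[1,0,0.15,1.6,0,0,0],[1,0,0.15,1.6,0,0,0]]]}}

```text
time_s: 23.02
tcp_pos: [419.9, 307.3, 8.6]
ee_rot: [[1.0, -0.029, 0.0], [-0.029, -1.0, -0.0], [0.0, 0.0, -1.0]]
wrist_force: [0.6, -0.8, -1.0]
opening: 41.8
```

Run:
```python
from h import *
go((419.5,307,9),-1.6)
```

```text
t 23.02 shift [-0.04  0.03 -0.04] rot [ 0.   -0.   -0.08] len 1 open 41.8 tcp [419.9 307.3   8.6] F [ 0.6 -0.8 -1. ]
```

Request:
{"name": "step_arm", "arguments": {"series": [[[1,0,0,0.1,0,0,0],[1,0,0,0.2,0,0,0],[1,0,0,0.2,0,0,0]]]}}

```text
time_s: 23.4
tcp_pos: [420.1, 307.5, 8.1]
ee_rot: [[1.0, -0.03, -0.001], [-0.03, -1.0, 0.001], [-0.001, -0.001, -1.0]]
wrist_force: [-3.0, -3.3, 14.9]
opening: 41.4
```

Request:
{"name": "step_arm", "arguments": {"series": [[[0.8,0,0,-0.15,0,0,0],[0.4,0,0,-0.2,0,0,0],[0.2,0,0,-0.2,0,0,0],[0,0,0,-0.2,0,0,0],[0,0,0,-0.2,0,0,0]]]}}

```text
time_s: 24.02
tcp_pos: [419.9, 307.3, 8.5]
ee_rot: [[1.0, -0.029, -0.0], [-0.029, -1.0, -0.0], [-0.0, 0.0, -1.0]]
wrist_force: [0.0, 0.2, 0.0]
opening: 79.5
```

Request:
{"name": "step_arm", "arguments": {"series": [[[0,0,0,-2,0,0,0],[0,0,0,-6,0,0,0],[0,0,-3,-10,0,0,0],[0,0,-7,-15,0,0,0],[0,0,-7,-17,0,0,0]]]}}

```text
time_s: 24.65
tcp_pos: [422.2, 381.3, 181.3]
ee_rot: [[1.0, -0.025, 0.003], [-0.025, -1.0, 0.004], [0.003, -0.004, -1.0]]
wrist_force: [-0.3, 0.1, -0.1]
opening: 91.9
```

Request:
{"name": "step_arm", "arguments": {"series": [[[0,0,0,0,0,0,0],[0,0,0,0,0,0,0],[0,0,0,0,0,0,0]]]}}

```text
time_s: 25.02
tcp_pos: [421.5, 376.2, 177.3]
ee_rot: [[1.0, -0.03, -0.002], [-0.03, -1.0, -0.002], [-0.001, 0.002, -1.0]]
wrist_force: [-0.6, -0.0, -0.2]
opening: 92.0
```

Run:
```python
from h import *
p,P=wrist("w8")
q=sel(P,370,470,250,350,22,40); rect("tan",q)
hsv=cv2.cvtColor(p,cv2.COLOR_RGB2HSV)
np.save("P8.npy",P)
L=arm.landmark_of("wrist","sheet");print([(l["p"],l["at"],ray("wrist",l["at"],0)) for l in L])
go((510,120,170),8)
```

```text
tan 2023 [420.1 306.2] [62.1 41.3] 89.4 z 28.3
[]
t 25.12 shift [ 9.6  25.37  0.79] rot [ 0.09  0.07 -9.73] len 271 open 92.4 tcp [421.7 376.5 177.6] F [-0.7 -0.2  0.3]
```

View pics/w8.png

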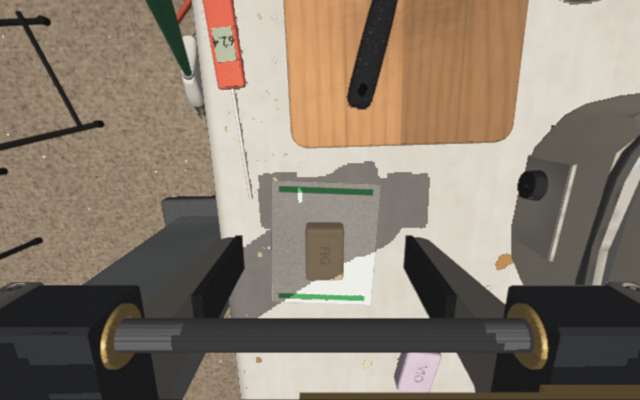

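Run:
```python
from h import *
np.set_printoptions(precision=1,suppress=True)
c=[ray("wrist",p,2) for p in ((273,181),(380,183.5),(371,304.5),(271.5,300.5))]
print(np.array(c),np.mean(c,0)); go((525,200,180),0)
```

```text
[[366.6 384.3   2. ]
 [484.1 378.    2. ]
 [475.7 226.9   2. ]
 [354.1 236.    2. ]] [420.1 306.3   2. ]
t 25.12 shift [10.9 17.3 -0.2] rot [ 0.1  0.1 -1.7] len 205 open 92.4 tcp [421.7 376.5 177.6] F [-0.7 -0.2  0.3]
```

Request:
{"name": "step_arm", "arguments": {"series": [[[0,3,4,0,0,0,3],[0,6,8,0,0,0,6],[0,9,13,0,0,0,9.8],[0,10.9,17.3,0,0,0,9.8],[0,10.9,17.3,0,0,0,9.8]]]}}

```text
time_s: 25.75
tcp_pos: [527.3, 196.2, 178.5]
ee_rot: [[0.978, -0.207, 0.0], [-0.207, -0.978, -0.002], [0.001, 0.002, -1.0]]
wrist_force: [-0.2, 0.9, 0.5]
opening: 91.9
```

Request:
{"name": "step_arm", "arguments": {"series": [[[0,0,0,0,0,0,0],[0,0,0,0,0,0,0],[0,0,0,0,0,0,0],[0,0,0,0,0,0,0]]]}}

```text
time_s: 26.25
tcp_pos: [525.5, 201.9, 178.6]
ee_rot: [[0.98, -0.198, -0.0], [-0.198, -0.98, 0.0], [-0.0, -0.0, -1.0]]
wrist_force: [-0.8, 1.2, 0.3]
opening: 92.3
```

Run:
```python
from h import *
p,P=wrist("w9")
q=sel(P,470,590,90,200,22,40); rect("lilac",q)
go((530,145,4),-11.5)
```

```text
lilac 2063 [530.9 145.1] [62.2 42.1] 77.4 z 26.3
t 26.3 shift [ 1.55  5.48 17.46] rot [-0.   -0.    0.08] len 184 open 92.1 tcp [525.6 201.7 178.6] F [ 0.1 -0.   0.1]
```

View pics/w9.png

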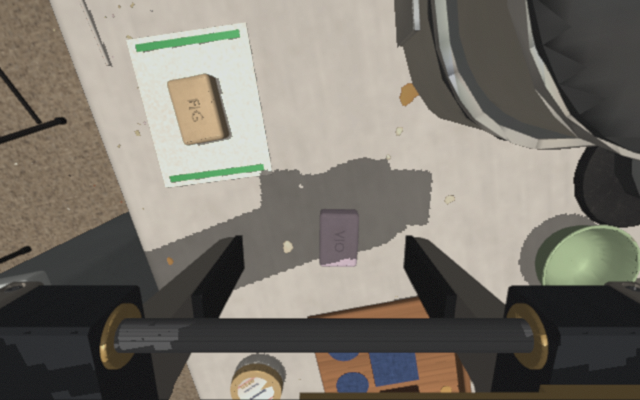

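Request:
{"name": "step_arm", "arguments": {"series": [[[0.2,0.8,2,5,0,0,1.1],[0.3,1.6,5.4,10,0,0,1.1],[0.3,1.6,5.45,14,0,0,1.1],[0.3,1.6,5.45,16.5,0,0,1.1],[0.3,1.6,5.45,16.5,0,0,1.1]]]}}

```text
time_s: 26.92
tcp_pos: [529.3, 144.0, 12.1]
ee_rot: [[0.976, -0.218, -0.003], [-0.218, -0.976, -0.002], [-0.003, 0.002, -1.0]]
wrist_force: [-0.3, 1.0, 0.3]
opening: 64.5
```

Request:
{"name": "step_arm", "arguments": {"series": [[[0.3,0,0,0.4,0,0,0],[0.3,0,0,0.8,0,0,0],[0.3,0,0,0.8,0,0,0]]]}}

```text
time_s: 27.3
tcp_pos: [530.9, 144.9, 6.1]
ee_rot: [[0.976, -0.218, 0.001], [-0.218, -0.976, 0.001], [0.001, -0.001, -1.0]]
wrist_force: [0.2, -0.2, 0.9]
opening: 64.1
```

Run:
```python
from h import *
go((530.9,145.1,5),-12.6)
```

```text
t 27.3 shift [-0.01 -0.02  0.11] rot [-0.04 -0.04  0.04] len 1 open 64.1 tcp [530.9 144.9   6.1] F [ 0.2 -0.2  0.9]
```

Request:
{"name": "step_arm", "arguments": {"series": [[[0.5,0,0,0,0,0,0],[0.8,0,0,0,0,0,0],[1,0,0,0,0,0,0],[1,0,0,0,0,0,0],[1,0,0,0,0,0,0]]], "newtons": 20}}

```text
time_s: 27.92
tcp_pos: [530.8, 144.7, 5.8]
ee_rot: [[0.976, -0.218, 0.0], [-0.218, -0.976, 0.0], [0.0, -0.0, -1.0]]
wrist_force: [-0.2, 0.4, 4.2]
opening: 41.2
```

Request:
{"name": "step_arm", "arguments": {"series": [[[1,0,0,0,0,0,0],[1,0,0,0,0,0,0]]]}}

```text
time_s: 28.18
tcp_pos: [530.8, 144.7, 5.8]
ee_rot: [[0.976, -0.218, 0.0], [-0.218, -0.976, 0.0], [0.0, -0.0, -1.0]]
wrist_force: [-2.0, 0.9, 4.3]
opening: 41.3
```

Run:
```python
from h import *
go((567.7,-28,100),0.3)
```

```text
t 28.18 shift [ 7.36 16.05 -9.42] rot [-2.000e-02 -1.000e-02 -1.288e+01] len 200 open 41.3 tcp [530.8 144.7   5.8] F [-2.   0.9  4.3]
```

Request:
{"name": "step_arm", "arguments": {"series": [[[1,0,0,-1,0,0,0],[1,0,0,-3,0,0,0],[1,0,0,-6,0,0,0],[1,0,0,-9,0,0,0],[1,1,2,-9.5,0,0,-3]]]}}

```text
time_s: 28.8
tcp_pos: [537.3, 124.8, 103.7]
ee_rot: [[0.987, -0.162, 0.004], [-0.162, -0.987, 0.002], [0.004, -0.003, -1.0]]
wrist_force: [0.6, 0.4, -1.9]
opening: 41.5
```

Request:
{"name": "step_arm", "arguments": {"series": [[[1,1.5,3.5,0,0,0,-3],[1,3,7,0,0,0,-6],[1,5,11,0,0,0,-9],[1,5.5,12.5,0,0,0,-9.9],[1,5.5,12.5,0,0,0,-9.9]]]}}

```text
time_s: 29.42
tcp_pos: [569.7, -11.3, 101.7]
ee_rot: [[1.0, 0.002, 0.001], [0.002, -1.0, -0.0], [0.001, 0.0, -1.0]]
wrist_force: [1.1, -0.4, -2.3]
opening: 41.6
```

Request:
{"name": "step_arm", "arguments": {"series": [[[1,0,0,0,0,0,0],[1,0,0,0,0,0,0],[1,0,0,0,0,0,0]]]}}

```text
time_s: 29.8
tcp_pos: [569.4, -8.5, 100.6]
ee_rot: [[1.0, 0.007, -0.0], [0.007, -1.0, 0.0], [-0.0, -0.0, -1.0]]
wrist_force: [0.4, 0.0, -1.3]
opening: 41.5
```

Run:
```python
from h import *
p,P=wrist("w10")
go((567.5,-28,18),0.3)
q=sel(P,450,670,-120,60,8,17); rect("stand",q)
```

```text
t 29.85 shift [-0.2   1.93  8.26] rot [-0.01  0.01  0.09] len 85 open 41.7 tcp [569.4  -8.7 100.6] F [-0.1 -0.1 -1.6]
stand 18187 [560.1 -27.3] [176.  148.9] 0.3 z 13.5
```

View pics/w10.png

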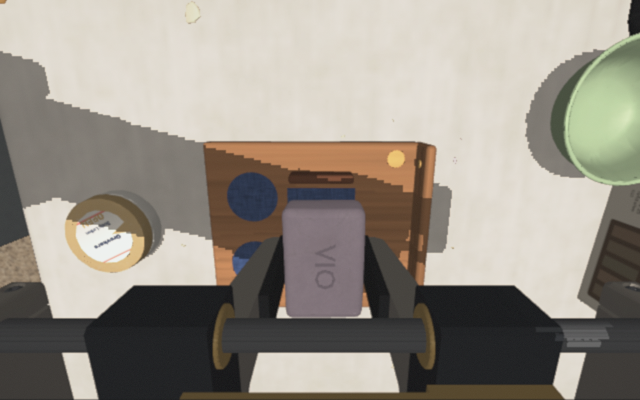

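Request:
{"name": "step_arm", "arguments": {"series": [[[1,-0.2,1,1.5,0,0,0],[1,-0.2,1.9,3.5,0,0,0],[1,-0.2,1.95,5.5,0,0,0],[1,-0.2,1.95,6.7,0,0,0],[1,-0.2,1.95,6.7,0,0,0]]]}}

```text
time_s: 30.48
tcp_pos: [566.7, -29.0, 32.2]
ee_rot: [[1.0, 0.006, -0.003], [0.006, -1.0, -0.0], [-0.003, 0.0, -1.0]]
wrist_force: [0.0, -0.1, -1.4]
opening: 41.4
```

Request:
{"name": "step_arm", "arguments": {"series": [[[1,0,0,0.4,0,0,0],[1,0,0,0.8,0,0,0],[1,0,0,1.2,0,0,0],[1,0,0,1.2,0,0,0]]]}}

```text
time_s: 30.98
tcp_pos: [567.5, -28.9, 21.5]
ee_rot: [[1.0, 0.006, -0.0], [0.006, -1.0, 0.0], [-0.0, -0.0, -1.0]]
wrist_force: [-0.2, 0.8, -0.8]
opening: 41.5
```

Run:
```python
from h import *
go((567.5,-28,18),0.3)
```

```text
t 30.98 shift [ 0.   -0.09  0.35] rot [-0.    0.01  0.03] len 4 open 41.5 tcp [567.5 -28.9  21.5] F [-0.2  0.8 -0.8]
```

Request:
{"name": "step_arm", "arguments": {"series": [[[1,0,-0.1,0.2,0,0,0],[1,0,-0.1,0.35,0,0,0],[1,0,-0.1,0.35,0,0,0]]]}}

```text
time_s: 31.35
tcp_pos: [567.5, -28.0, 18.0]
ee_rot: [[1.0, 0.006, -0.0], [0.006, -1.0, 0.0], [-0.0, -0.0, -1.0]]
wrist_force: [0.6, -0.4, -1.4]
opening: 41.4
```

Request:
{"name": "step_arm", "arguments": {"series": [[[1,0,0,0.1,0,0,0],[1,0,0,0.1,0,0,0]]]}}

```text
time_s: 31.6
tcp_pos: [567.7, -28.0, 17.8]
ee_rot: [[1.0, 0.005, 0.0], [0.005, -1.0, 0.001], [0.0, -0.001, -1.0]]
wrist_force: [-2.0, 0.9, 6.0]
opening: 42.0
```

Request:
{"name": "step_arm", "arguments": {"series": [[[0.8,0,0,-0.1,0,0,0],[0.4,0,0,-0.1,0,0,0],[0.3,0,0,-0.1,0,0,0],[0.3,0,0,-0.1,0,0,0],[0.3,0,0,-0.1,0,0,0]]]}}

```text
time_s: 32.22
tcp_pos: [567.6, -28.0, 18.1]
ee_rot: [[1.0, 0.006, 0.0], [0.006, -1.0, 0.0], [0.0, -0.0, -1.0]]
wrist_force: [0.1, 0.3, -0.5]
opening: 64.6
```

Request:
{"name": "step_arm", "arguments": {"series": [[[0.3,0,0,-2,0,0,0],[0.2,0,0,-6,0,0,0],[0,0,0,-10,0,0,0],[0,0,-1,-13,0,0,0],[0,0,-1,-13,0,0,0]]]}}

```text
time_s: 32.85
tcp_pos: [569.4, -17.4, 151.5]
ee_rot: [[1.0, 0.007, 0.006], [0.007, -1.0, 0.001], [0.006, -0.001, -1.0]]
wrist_force: [-0.2, 0.3, -1.3]
opening: 91.5
```

Request:
{"name": "step_arm", "arguments": {"series": [[[0,0,0,0,0,0,0],[0,0,0,0,0,0,0],[0,0,0,0,0,0,0]]]}}

```text
time_s: 33.22
tcp_pos: [567.0, -18.4, 147.3]
ee_rot: [[1.0, 0.005, -0.002], [0.005, -1.0, -0.001], [-0.002, 0.001, -1.0]]
wrist_force: [0.3, -0.5, 0.4]
opening: 91.7
```

Run:
```python
from h import *
p,P=wrist("w11")
go((391.9,-240.5,140),0.3)
rect("lilac",sel(P,520,620,-80,30,35.5,42))
rect("stand",sel(P,450,670,-120,60,8,17))
```

```text
t 33.27 shift [-17.63  22.12   0.77] rot [ 0.03  0.08 -0.01] len 283 open 92.0 tcp [567.1 -18.4 147.4] F [ 0.  -0.4  0.1]
lilac 2861 [568. -27.] [41.5 60.9] 0.2 z 38.3
stand 20796 [560.3 -27.5] [175.6 148.9] 0.4 z 13.6
```

View pics/w11.png

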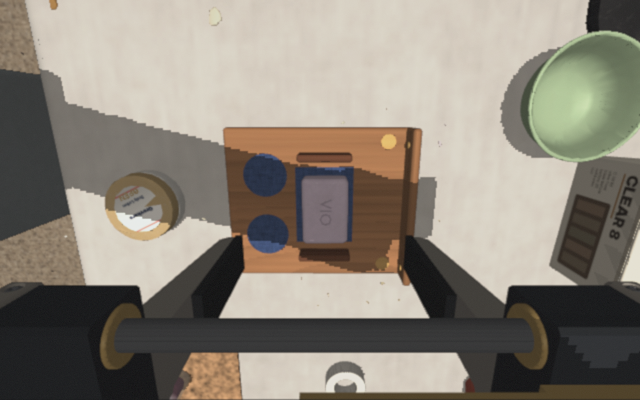

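Request:
{"name": "step_arm", "arguments": {"series": [[[0,-3,4,0,0,0,0],[0,-7,8,0,0,0,0],[0,-11,13,0,0,0,0],[0,-15,17,0,0,0,0],[0,-17.5,20,0.3,0,0,0]]]}}

```text
time_s: 33.9
tcp_pos: [391.5, -220.7, 145.1]
ee_rot: [[1.0, 0.003, 0.0], [0.003, -1.0, 0.0], [0.0, -0.0, -1.0]]
wrist_force: [0.5, -0.6, -0.0]
opening: 91.8
```

Request:
{"name": "step_arm", "arguments": {"series": [[[0,0,0,0,0,0,0],[0,0,0,0,0,0,0],[0,0,0,0,0,0,0],[0,0,0,0,0,0,0]]]}}

```text
time_s: 34.4
tcp_pos: [394.3, -218.3, 145.0]
ee_rot: [[1.0, 0.007, -0.0], [0.007, -1.0, -0.0], [-0.0, 0.0, -1.0]]
wrist_force: [-0.1, -0.2, 1.0]
opening: 92.1
```

Run:
```python
from h import *
np.set_printoptions(precision=1,suppress=True)
p,P=wrist("w12")
for z in (80,40): s=sel(P,365,420,-275,-210,z,z+7); print(len(s),s.min(0),s.max(0),(s.min(0)+s.max(0))/2)
for z in (72,98): s=sel(P,410,470,-340,-285,z,z+10); print("amber",len(s),s.min(0),s.max(0),(s.min(0)+s.max(0))/2) if len(s) else 0
go((391.9,-240.5,52.6),0.35)
```

```text
240 [ 385.6 -249.6   80. ] [ 398.2 -236.1   86.4] [ 391.9 -242.8   83.2]
468 [ 376.  -254.7   40. ] [ 407.9 -226.1   47. ] [ 391.9 -240.4   43.5]
amber 116 [ 428.5 -310.5   72. ] [ 447.6 -305.    81.7] [ 438.  -307.8   76.9]
t 34.45 shift [-0.2  2.2  9.2] rot [0.  0.  0.1] len 95 open 91.9 tcp [ 394.2 -218.4  145. ] F [ 0.3  0.3 -0.4]
```

View pics/w12.png

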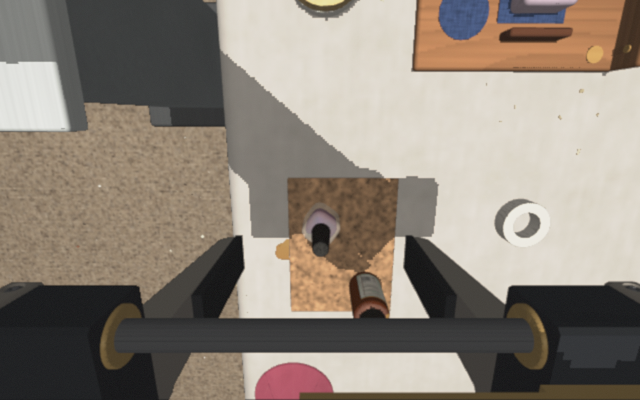

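Request:
{"name": "step_arm", "arguments": {"series": [[[0,-0.2,1.5,0,0,0,0],[0,-0.2,2.2,2,0,0,0],[0,-0.2,2.2,5,0,0,0],[0,-0.2,2.2,8,0,0,0],[0,-0.2,2.2,9.2,0,0,0]]]}}

```text
time_s: 35.08
tcp_pos: [391.2, -240.4, 51.8]
ee_rot: [[1.0, 0.006, -0.002], [0.006, -1.0, 0.001], [-0.002, -0.001, -1.0]]
wrist_force: [-0.5, -0.3, -0.7]
opening: 91.8
```

Request:
{"name": "step_arm", "arguments": {"series": [[[0.3,0,0,0,0,0,0],[0.5,0,0,0,0,0,0],[0.7,0,0,0,0,0,0],[0.8,0,0,0,0,0,0],[1,0,0,0,0,0,0]]], "newtons": 15}}

```text
time_s: 35.7
tcp_pos: [392.0, -241.0, 53.4]
ee_rot: [[1.0, 0.006, 0.001], [0.006, -1.0, -0.0], [0.001, 0.0, -1.0]]
wrist_force: [-0.6, -0.2, -0.3]
opening: 44.5
```

Request:
{"name": "step_arm", "arguments": {"series": [[[1,0,0,0,0,0,0],[1,0,0,0,0,0,0],[1,0,0,0,0,0,0],[1,0,0,0,0,0,0],[1,0,0,0,0,0,0]]]}}

```text
time_s: 36.33
tcp_pos: [391.8, -241.0, 53.1]
ee_rot: [[1.0, 0.006, -0.0], [0.006, -1.0, -0.0], [-0.0, 0.0, -1.0]]
wrist_force: [-0.7, 0.6, 0.2]
opening: 16.6
```

Run:
```python
from h import *
go((510.5,3.1,122),0.35)
```

```text
t 36.33 shift [ 12.01 -24.35  -6.89] rot [ 0.    0.   -0.03] len 280 open 16.6 tcp [ 391.8 -241.    53.1] F [-0.7  0.6  0.2]
```

Request:
{"name": "step_arm", "arguments": {"series": [[[1,0,0,-1,0,0,0],[1,0,0,-3,0,0,0],[1,0,0,-5,0,0,0],[1,1,-2,-6.5,0,0,0],[1,3,-6,-7,0,0,0]]]}}

```text
time_s: 36.95
tcp_pos: [422.0, -181.8, 124.8]
ee_rot: [[1.0, 0.001, 0.003], [0.001, -1.0, -0.001], [0.003, 0.001, -1.0]]
wrist_force: [0.4, 0.1, -0.7]
opening: 16.2
```

Request:
{"name": "step_arm", "arguments": {"series": [[[1,2,-4,0,0,0,0],[1,4,-8,0,0,0,0],[1,6,-12,0,0,0,0],[1,8,-16,0,0,0,0],[1,9,-18.3,0,0,0,0]]]}}

```text
time_s: 37.58
tcp_pos: [511.3, 5.1, 123.7]
ee_rot: [[1.0, 0.008, 0.001], [0.008, -1.0, 0.0], [0.001, -0.0, -1.0]]
wrist_force: [-0.0, -0.3, -0.9]
opening: 16.4
```

Request:
{"name": "step_arm", "arguments": {"series": [[[1,0,0,1,0,0,0],[1,0,0,2,0,0,0],[1,0,0,3,0,0,0],[1,0,0,4,0,0,0],[1,0,0,4,0,0,0]]]}}

```text
time_s: 38.2
tcp_pos: [509.7, 2.0, 82.2]
ee_rot: [[1.0, 0.004, -0.002], [0.004, -1.0, -0.0], [-0.002, 0.0, -1.0]]
wrist_force: [-0.6, -0.6, -0.3]
opening: 16.4
```

Run:
```python
from h import *
go((510.4,2.6,61.3),0.35)
```

```text
t 38.2 shift [ 0.08 -0.07  2.09] rot [ 0.03  0.1  -0.1 ] len 21 open 16.4 tcp [509.7   2.   82.2] F [-0.6 -0.6 -0.3]
```

Request:
{"name": "step_arm", "arguments": {"series": [[[1,0,0,0.6,0,0,0],[1,0,0,1.2,0,0,0],[1,0,0,1.7,0,0,0],[1,0,0,1.7,0,0,0],[1,0,0,1.7,0,0,0]]]}}

```text
time_s: 38.83
tcp_pos: [510.5, 2.6, 66.2]
ee_rot: [[1.0, 0.006, 0.0], [0.006, -1.0, 0.0], [0.0, -0.0, -1.0]]
wrist_force: [-1.2, 0.3, -0.2]
opening: 16.8
```

Run:
```python
from h import *
go((510.4,2.6,61.3),0.35)
```

```text
t 38.83 shift [-0.01  0.    0.49] rot [-0.   -0.01 -0.03] len 5 open 16.8 tcp [510.5   2.6  66.2] F [-1.2  0.3 -0.2]
```

Request:
{"name": "step_arm", "arguments": {"series": [[[1,0,0,0.25,0,0,0],[1,0,0,0.5,0,0,0],[1,0,0,0.5,0,0,0],[1,0,0,0.5,0,0,0]]]}}

```text
time_s: 39.33
tcp_pos: [510.5, 2.7, 61.1]
ee_rot: [[1.0, 0.006, 0.0], [0.006, -1.0, 0.0], [0.0, -0.0, -1.0]]
wrist_force: [-0.1, 0.2, 0.2]
opening: 16.3
```

Request:
{"name": "step_arm", "arguments": {"series": [[[0.8,0,0,0,0,0,0],[0.5,0,0,0,0,0,0],[0.2,0,0,0,0,0,0],[0,0,0,0,0,0,0],[0,0,0,0,0,0,0]]]}}

```text
time_s: 39.95
tcp_pos: [510.4, 2.7, 61.1]
ee_rot: [[1.0, 0.006, -0.0], [0.006, -1.0, 0.0], [-0.0, -0.0, -1.0]]
wrist_force: [0.5, -0.1, -0.6]
opening: 56.3
```

Request:
{"name": "step_arm", "arguments": {"series": [[[0,0,0,-1,0,0,0],[0,0,0,-4,0,0,0],[0,0,0,-7,0,0,0],[0,0,0,-9,0,0,0],[0,0,0,-9,0,0,0]]]}}

```text
time_s: 40.58
tcp_pos: [511.6, 2.8, 152.8]
ee_rot: [[1.0, 0.006, 0.004], [0.006, -1.0, 0.001], [0.004, -0.001, -1.0]]
wrist_force: [0.6, -0.1, 0.1]
opening: 91.7
```

Run:
```python
from h import *
np.set_printoptions(precision=1,suppress=True)
go((438.3,-290,150),0.35)
p,P=wrist("w13")
for z in (88,48): s=sel(P,485,535,-25,35,z,z+6); print(len(s),s.min(0),s.max(0))
```

```text
t 40.58 shift [-7.5 29.2  0.2] rot [-0.1 -0.2 -0. ] len 302 open 91.7 tcp [511.6   2.8 152.8] F [ 0.6 -0.1  0.1]
247 [504.   -5.7  88.3] [517.1   7.6  93.9]
492 [494.8 -12.2  48. ] [526.9  17.2  54. ]
```

View pics/w13.png

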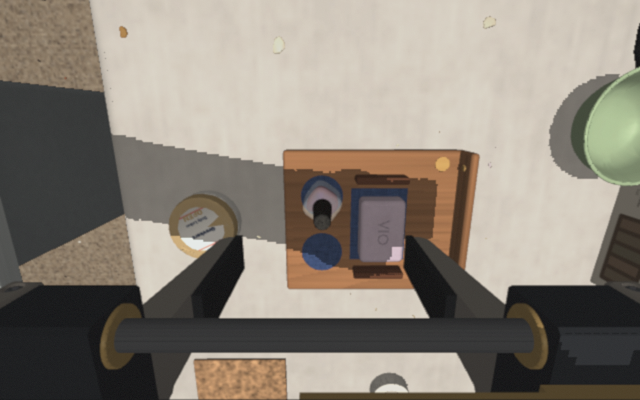

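Purple stands upright on its pad, matching its start measurement within about 1 mm. Now amber.

Request:
{"name": "step_arm", "arguments": {"series": [[[0,-1.5,5,0,0,0,0],[0,-3,11,0,0,0,0],[0,-4.5,17,0,0,0,0],[0,-6,23,0,0,0,0],[0,-7.3,29,0,0,0,0]]]}}

```text
time_s: 41.25
tcp_pos: [437.8, -289.0, 150.2]
ee_rot: [[1.0, 0.006, -0.001], [0.006, -1.0, 0.001], [-0.001, -0.001, -1.0]]
wrist_force: [1.2, -0.2, -0.3]
opening: 91.8
```

Request:
{"name": "step_arm", "arguments": {"series": [[[0,0,0,0,0,0,0],[0,0,0,0,0,0,0],[0,0,0,0,0,0,0],[0,0,0,0,0,0,0]]]}}

```text
time_s: 41.75
tcp_pos: [439.7, -286.1, 150.9]
ee_rot: [[1.0, 0.008, -0.0], [0.008, -1.0, 0.001], [-0.0, -0.001, -1.0]]
wrist_force: [-0.1, -0.9, -0.0]
opening: 91.9
```

Run:
```python
from h import *
np.set_printoptions(precision=1,suppress=True)
p,P=wrist("w14")
for z in (62,98): s=sel(P,410,470,-350,-285,z,z+12); print("amber",len(s),s.min(0),s.max(0),(s.min(0)+s.max(0))/2) if len(s) else 0
go((438.3,-313.3,39),0.35)
```

```text
amber 478 [ 422.4 -327.5   62. ] [ 454.5 -300.6   74. ] [ 438.5 -314.    68. ]
amber 234 [ 432.2 -322.8   98.1] [ 444.3 -310.6  108.3] [ 438.3 -316.7  103.2]
t 41.8 shift [-0.2  2.7 11.2] rot [-0.  -0.   0.1] len 115 open 91.8 tcp [ 439.6 -286.4  151. ] F [-0.1 -0.3  0.6]
```

View pics/w14.png

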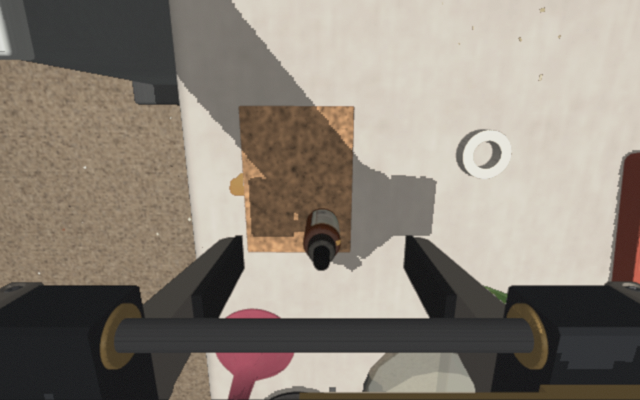

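Request:
{"name": "step_arm", "arguments": {"series": [[[0,-0.1,1.5,0,0,0,0],[0,-0.15,2.7,2,0,0,0],[0,-0.15,2.7,6,0,0,0],[0,-0.15,2.7,9.5,0,0,0],[0,-0.15,2.7,11,0,0,0]]]}}

```text
time_s: 42.42
tcp_pos: [436.8, -315.1, 39.5]
ee_rot: [[1.0, 0.005, -0.002], [0.005, -1.0, 0.001], [-0.002, -0.001, -1.0]]
wrist_force: [-0.2, 0.4, -0.3]
opening: 91.6
```

Request:
{"name": "step_arm", "arguments": {"series": [[[0.3,0,0,0,0,0,0],[0.5,0,0,0,0,0,0],[0.7,0,0,0,0,0,0],[0.8,0,0,0,0,0,0],[1,0,0,0,0,0,0]]], "newtons": 15}}

```text
time_s: 43.05
tcp_pos: [438.0, -314.7, 41.5]
ee_rot: [[1.0, 0.006, 0.001], [0.006, -1.0, -0.0], [0.001, 0.0, -1.0]]
wrist_force: [-0.1, 0.8, 0.2]
opening: 43.6
```

Request:
{"name": "step_arm", "arguments": {"series": [[[1,0,0,0,0,0,0],[1,0,0,0,0,0,0],[1,0,0,0,0,0,0],[1,0,0,0,0,0,0]]]}}

```text
time_s: 43.55
tcp_pos: [437.8, -314.8, 41.2]
ee_rot: [[1.0, 0.006, 0.0], [0.006, -1.0, 0.0], [0.0, -0.0, -1.0]]
wrist_force: [-0.5, 0.7, 1.2]
opening: 31.6
```

Run:
```python
from h import *
go((510.7,-54.9,120),0.35)
```

```text
t 43.55 shift [  7.44 -25.95  -7.88] rot [-0.   -0.01 -0.03] len 281 open 31.6 tcp [ 437.8 -314.8   41.2] F [-0.5  0.7  1.2]
```

Request:
{"name": "step_arm", "arguments": {"series": [[[1,0,0,-1,0,0,0],[1,0,0,-3,0,0,0],[1,0,0,-5,0,0,0],[1,0.5,-2,-7,0,0,0],[1,2,-6,-8,0,0,0]]]}}

```text
time_s: 44.18
tcp_pos: [457.7, -256.1, 123.8]
ee_rot: [[1.0, 0.001, 0.003], [0.001, -1.0, -0.002], [0.003, 0.002, -1.0]]
wrist_force: [1.0, 0.7, -0.8]
opening: 31.9
```

Request:
{"name": "step_arm", "arguments": {"series": [[[1,1,-4,0,0,0,0],[1,2.2,-8,0,0,0,0],[1,3.3,-12,0,0,0,0],[1,4.5,-16,0,0,0,0],[1,5.4,-19.8,0,0,0,0]]]}}

```text
time_s: 44.8
tcp_pos: [511.1, -54.8, 122.6]
ee_rot: [[1.0, 0.006, 0.002], [0.006, -1.0, 0.0], [0.002, -0.0, -1.0]]
wrist_force: [0.2, -1.3, -1.3]
opening: 31.8
```

Request:
{"name": "step_arm", "arguments": {"series": [[[1,0,0,1,0,0,0],[1,0,0,2,0,0,0],[1,0,0,3,0,0,0],[1,0,0,4,0,0,0],[1,0,0,4,0,0,0]]]}}

```text
time_s: 45.42
tcp_pos: [509.5, -57.1, 80.2]
ee_rot: [[1.0, 0.004, -0.002], [0.004, -1.0, -0.0], [-0.002, 0.0, -1.0]]
wrist_force: [0.8, -0.2, -0.5]
opening: 31.9
```

Run:
```python
from h import *
go((510.6,-56.4,49.5),0.35)
```

```text
t 45.42 shift [ 0.12 -0.07  3.07] rot [ 0.02  0.11 -0.11] len 31 open 31.9 tcp [509.5 -57.1  80.2] F [ 0.8 -0.2 -0.5]
```

Request:
{"name": "step_arm", "arguments": {"series": [[[1,0,0,0.8,0,0,0],[1,0,0,1.6,0,0,0],[1,0,0,2.4,0,0,0],[1,0,0,2.6,0,0,0],[1,0,0,2.6,0,0,0]]]}}

```text
time_s: 46.05
tcp_pos: [510.2, -56.4, 55.0]
ee_rot: [[1.0, 0.006, -0.0], [0.006, -1.0, -0.0], [-0.0, 0.0, -1.0]]
wrist_force: [0.6, 0.2, 0.2]
opening: 31.7
```

Run:
```python
from h import *
go((510.6,-56.4,49.3),0.35)
```

```text
t 46.05 shift [ 0.04 -0.    0.57] rot [ 0.    0.01 -0.03] len 6 open 31.7 tcp [510.2 -56.4  55. ] F [0.6 0.2 0.2]
```

Request:
{"name": "step_arm", "arguments": {"series": [[[1,0,0,0.3,0,0,0],[1,0,0,0.55,0,0,0],[1,0,0,0.55,0,0,0],[1,0,0,0.55,0,0,0]]]}}

```text
time_s: 46.55
tcp_pos: [510.3, -56.4, 49.7]
ee_rot: [[1.0, 0.005, 0.0], [0.005, -1.0, 0.0], [0.0, -0.0, -1.0]]
wrist_force: [1.1, -0.0, -0.1]
opening: 31.5
```

Request:
{"name": "step_arm", "arguments": {"series": [[[0.55,0,0,0,0,0,0],[0.3,0,0,0,0,0,0],[0,0,0,0,0,0,0],[0,0,0,0,0,0,0],[0,0,0,0,0,0,0]]]}}

```text
time_s: 47.18
tcp_pos: [510.3, -56.3, 49.6]
ee_rot: [[1.0, 0.006, 0.0], [0.006, -1.0, 0.0], [0.0, -0.0, -1.0]]
wrist_force: [-0.2, 0.2, 0.2]
opening: 78.8
```

Request:
{"name": "step_arm", "arguments": {"series": [[[0,0,0,-2,0,0,0],[0,0,0,-6,0,0,0],[0,0,0,-10,0,0,0],[0,0,0,-14,0,0,0],[0,0,-5,-16,0,0,0]]]}}

```text
time_s: 47.8
tcp_pos: [511.0, -9.4, 212.1]
ee_rot: [[1.0, -0.002, 0.004], [-0.002, -1.0, -0.0], [0.004, 0.0, -1.0]]
wrist_force: [0.7, 1.5, -1.3]
opening: 91.8
```

Request:
{"name": "step_arm", "arguments": {"series": [[[0,-2,-5,0,0,0,0],[0,-2,-5,0,0,0,0],[0,-2,-5,0,0,0,0],[0,-2,-5,0,0,0,0],[0,-2,-5,0,0,0,0]]]}}

```text
time_s: 48.42
tcp_pos: [489.9, 42.3, 209.5]
ee_rot: [[1.0, 0.003, -0.0], [0.003, -1.0, -0.0], [-0.0, 0.0, -1.0]]
wrist_force: [0.6, -0.7, -0.0]
opening: 92.0
```

Run:
```python
from h import *
np.set_printoptions(precision=1,suppress=True)
go((490,40,200),0)
p,P=wrist("w15")
for n,z,a,b in (("purple",88,-25,30),("purple",48,-25,25),("amber",70,-90,-33),("amber",104,-90,-33)): s=sel(P,485,535,a,b,z,z+8); print(n,len(s),s.min(0),s.max(0),(s.min(0)+s.max(0))/2)
rect("lilac",sel(P,545,620,-80,20,35.5,42)); rect("stand",sel(P,450,670,-120,60,8,17))
p,d=arm.capture("scene"); cv2.imwrite("pics/s15.png",p[:,:,::-1])
```

```text
t 48.42 shift [0.  0.2 0.9] rot [0.  0.  0.2] len 10 open 92.0 tcp [489.9  42.3 209.5] F [ 0.6 -0.7 -0. ]
purple 158 [504.3  -5.8  88. ] [517.    7.7  94. ] [510.6   0.9  91. ]
purple 329 [494.2 -10.9  48. ] [527.1  17.5  55.9] [510.6   3.3  52. ]
amber 289 [495.3 -70.7  70. ] [526.6 -42.6  78. ] [511.  -56.7  74. ]
amber 111 [504.5 -65.7 104.1] [517.2 -51.9 112. ] [510.8 -58.8 108. ]
lilac 1606 [567.7 -27.6] [41.4 62.5] 0.9 z 38.4
stand 9334 [559.8 -27.6] [151.3 174.5] 89.9 z 13.6
```

View pics/w15.png

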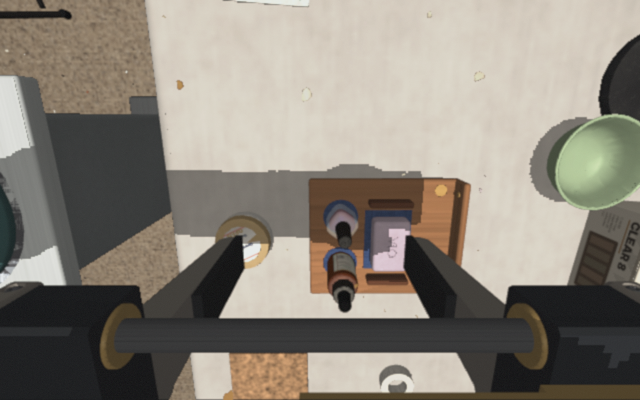

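View pics/s15.png

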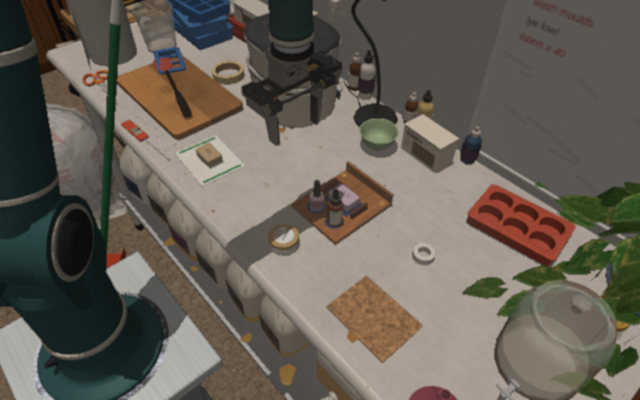

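All four items are in place: the bottles stand upright at their start spots, the lilac bar is square in the bay, and the tan bar is in the middle of the sheet. Handing in.

```bash
python3 -c "
from bench import arm
print(arm.hand_in())"
```

```text
the job is handed in; nothing more can be done
None
```

The swap is done and handed in at about 48 s of the 131 s allowed. No verdict was reported, so the results below are my own camera measurements:

- **Bottles:** both went upright onto the cork mat, and each is now back upright on its own pad. Purple is about 1 mm from where it started. Amber is also about 1 mm off once its start reading is corrected (see below).
- **Tan bar:** it lies flat on the wrapping sheet, within about 1 mm of the middle. I measured this right after releasing it, and the last overview picture still shows it there.
- **Lilac bar:** it lies flat in the bay, about 0.5 mm from the middle. It is less than 1° (0.02 rad) from square.
- **Not touched:** the salve pot and tape core look unmoved in the pictures; I did not measure them. The gripper ended well above everything.

**Disagreeing check:** my first wrist picture was taken while the arm was still settling, which put its y readings about 3 mm out. I re-measured purple, the stand and the bars with the arm settled. Amber had only that first reading, so its start position is the corrected reading, which agrees with the settled stand measurement.

**Imperfect placing:** I let go of amber about 3 mm above the mat, but it stayed upright.

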